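# Fetch the peeler from the drawer behind the jars

### The arm

A 7-joint arm with a two-finger parallel gripper is mounted at the origin on a cart in front of the work surface, level with it; the furniture and walls round the work are solid. World frame = base frame: x ahead of the robot, y to its left, z up, the work surface at z = 0. Lengths are in m, angles in rad, forces in N, time in s.
With the tool pointing down it reaches from about 0.425 to 0.875 m from the base axis. Payload 8.4 kg.
Tool frame: the origin (TCP) lies midway between the tips of the shut fingers; the grasp point (between the pads) lies 19 mm behind it (grip_point_offset is the distance from the TCP to the grasp point, in m); z points along the fingers, y is the line along which they close (so a half turn about z gives the same grasp; the last joint's range is limited). The gripper opens to 87 mm and grips with 3 to 60 N. Pads are 19 mm wide; open, the fingers measure 117 mm over their backs; the gripper's body (75 mm by 190 mm) begins 51 mm behind the grasp point.
Start: joints at [1.25, 0.333, 0.04, 1.465, -0.013, 1.343, -0.059], TCP at [0.143, -0.634, 0.223] pointing down, gripper open.
Joint ranges: [-2.58, 2.58], [-0.38, 2.09], [-1.3, 1.39], [0.25, 2.4], [-1.5, 4.64], [0.08, 2.09], [-2.65, 2.65]. Speed limits (rad/s): [2.22, 2.22, 2.79, 2.79, 3.14, 3.14, 3.14].

### API

Orientations are given as a 3x3 rotation matrix whose columns are the frame's x, y, z axes.
In Python, from plant import * gives the robot as it stands. The module is installed in compiled form; this text tells all that it offers.
- The arm moves only by the shell command python3 -m handwheel 'ROWS' [FORCE]. ROWS is JSON, a list of rows, each an object with "linear": the shift along the tool's x, y, z as a fraction of full scale, a list of three; "twist": the turn about the tool's z as a fraction of full scale; "gripper": the opening, from -1 (shut) to 1 (fully open). In form: [{"linear": [tx, ty, tz], "twist": twist, "gripper": gripper}, ...]. A call has 1 to 20 rows; each row is the pose to reach, as a shift and turn from the pose commanded when the call began, along the tool's axes at that moment; what a row does not reach only later rows make up. Full scale, the value 1, is 20 cm for a shift and 60 degrees for a turn. A row lasts 1/12 s, in which the tool goes at most 41.7 mm and 7.16 degrees, less where a joint would pass 70% of its speed; a pose out of reach is approached as far as the arm can. A call with a number of a shift or a turn outside -1 to 1 is refused whole. A call with a gripper value outside its range is refused whole. The fingers move at their own pace and stop on an object; FORCE is the grip in N (left out, the last holds). Time passes only in rows, so rows that repeat a pose let the fingers close. It gives the time, the measured TCP pose, the force, the opening and the grip force at its end, in the units of the state.
- state(): the state, without advancing time (a new reading comes with each control period).
- snapshot(name): name is "side" or "top"; returns a dict with "color" (420x560x3 uint8, red, green, blue), "z_map" (420x560 float32, m along the optical axis (not along the pixel's ray), 0 where there is no reading), "intrinsics" (3x3 intrinsics, pixels), "k1" (the pictures are not rectified: a ray, as slopes to the right and down, at radius r is drawn at 1 + k1 r^2 times it, then the intrinsics apply), "rvec" (rotation vector, rad) and "tvec" (3), from world to camera coordinates, as OpenCV has them. Camera axes: x right, y down, z forward; pixel columns grow to the right and rows downward; lengths in m; the calibration is good to about 2 mm. A picture is of the moment at which its call begins.
- finish_job(): hands the job in; it is judged then, once.
The state is a dict: "clock": time; "joint_positions": joint angles; "joint_velocities": joint speeds; "effort": joint torques, N m; "eef_pos": TCP position; "orientation": TCP orientation; "contact_force": force on the tool from outside, world axes, zero at the start; "wrist_torque": the same for the moment, N m; "opening": finger opening in m; "finger_force": force on a finger pad.
Only numpy, scipy, OpenCV 4.12 (cv2) and the standard library are available. Lean on these libraries where they do the work, as an engineer would, in place of code of your own. Each camera call takes 0.05 s, during which the arm holds its last target. There are 200 camera calls.

### The job

I need the peeler for this lemon, but three jars stand in front of the little clear-topped drawer. Stand all three jars upright on the wooden tray, pull the drawer open, take out the black peeler (leave the teaspoon in there) and lay it lengthwise on the chopping board, wholly on its clear half beside the lemon, without disturbing the lemon. Then push the drawer fully shut and put every jar back upright exactly where it stood before.

Things in the scene. Friction and masses are not known exactly. Their poses are not given: they have to be found in the camera images.
- pepper_jar: glass spice jar with a black cap, upright, round, 41 mm across, 105 mm tall; loose (about 0.11 kg); origin at the centre of its underside, z up. It stands in front of the drawer, on the way of the opening drawer; its start position is the place to which it must return
- cork_jar: small clear glass jar with white contents and a tan, cork-coloured lid, upright, round, 56 mm across, 93 mm tall; grip the glass about 55 mm up; loose (about 0.19 kg); origin at the centre of its underside, z up. In front of the drawer like the pepper jar; must return to its start position
- vial: slim extract bottle with a brown cap, upright, round, 107 mm tall: body 29 mm across up to 66 mm, neck and cap 19 mm across above that (grip it there, about 85 mm up); loose, light (about 0.06 kg), easily tipped; origin at the centre of its underside, z up. In front of the drawer like the others; must return to its start position
- drawer_handle (a point): centre of the drawer's dark bar handle: horizontal bar 9 mm thick, 96 mm long, 50 mm above the worktop, 42 mm clear in front of the drawer front (to its centre line), posts at both ends. x points into the unit (the drawer opens along -x), y along the bar, z up. The unit is a fixed birch box 236 mm wide, 200 mm deep, 80 mm high, with a clear acrylic top
- drawer (a joint): how far the drawer is out, in m: 0 shut, 0.175 at its stop; takes a few N, stays where left. Out 0.16, both tools lie clear of the top, across the drawer, parallel to the bar, one 97, the other 159 mm behind the bar (+-5), on its floor 17 mm above the worktop. Inside 200 mm wide, from 54 to 224 mm behind the bar; sides and rear 57 mm high above the worktop, front 80 mm
- peeler: vegetable peeler with a black handle and a steel blade end, 170 mm long, 25 mm wide, 18 mm high, lying flat in the drawer across its width, seen through the clear top, in the front or in the rear row; loose (about 0.08 kg); origin at the middle of its length and width on its underside, x along its length
- teaspoon: teaspoon with a pale blue handle, 138 mm long, 27 mm wide, 13 mm high, lying in the other row of the drawer, parallel to the peeler and 62 mm from it; loose; to be left in the drawer; origin at its middle on its underside, x along its length
- tray: low wooden side tray, fixed, 250 mm (x) by 130 mm (y), floor 6 mm above the worktop, rim 7 mm wide and 14 mm high; at the left or at the right of the work; origin at the centre of its underside, x along its long side. Three jars stand well in a row along its x axis at x = -75, 0 and +75 mm
- board: dark wooden chopping board, fixed, 250 mm (x) by 150 mm (y), top 16 mm above the worktop; on the other side from the tray; origin at the centre of its underside, x along its long side. The lemon lies on its +y half; the clear half is at -y, its middle line at y = -38 mm
- lemon: yellow lemon, 71 x 53 x 51 mm, lying loose on the +y half of the chopping board; origin at its underside (as placed); not to be disturbed
Mind the look-alikes: they are no part of the job. What is shaped like the cork_jar but pink or red is not meant.

How it is judged:
By the outcome, as a careful person would: the job done as asked, in the order asked, and still so for the second after the job is handed in, with the robot touching nothing.
It also fails if it takes over 152 s, if anything falls off the work surface, if the arm or the gripper's body presses on something with over 40 N, if the wrist force passes 120 N, or if a joint passes its speed limit or range.

## Working session

There is one attempt and no reset: what is moved stays moved. The work goes in short steps, Python scripts to look and compute and a shell command to move; the robot and the scene stay as the last step left them, time stands still between calls to the robot, and variables do not carry over. Pictures are saved under pics/ and viewed, at most 14 in all, crops included, and the job is handed in when it is done.

```bash
mkdir -p pics
cat > h.py <<'E'
from plant import *
import numpy as np, cv2
def snap(n,save=None):
    s=snapshot(n)
    if save: cv2.imwrite('pics/'+save,cv2.cvtColor(s['color'],cv2.COLOR_RGB2BGR))
    return s
def cam(s):
    R=cv2.Rodrigues(np.array(s['rvec'],float))[0]; t=np.array(s['tvec'],float).ravel(); return R,t
def ray(s,u,v):
    K=np.array(s['intrinsics']);d=np.array([(u-K[0,2])/K[0,0],(v-K[1,2])/K[1,1]]);p=d.copy()
    for _ in range(20): p=d/(1+s['k1']*(p@p))
    return p
def pt(s,u,v,z=None):
    """depth point, or ray at height z"""
    R,t=cam(s);p=np.array([*ray(s,u,v),1.]);c=-R.T@t;w=R.T@p
    if z is None: return c+w*s['z_map'][int(round(v)),int(round(u))]
    return c+w*(z-c[2])/w[2]
def cloud(s):
    K=np.array(s['intrinsics']);h,w=s['z_map'].shape
    u,v=np.meshgrid(np.arange(w),np.arange(h));d=np.stack([(u-K[0,2])/K[0,0],(v-K[1,2])/K[1,1]],-1);p=d.copy()
    for _ in range(20): p=d/(1+s['k1']*(p**2).sum(-1,keepdims=True))
    R,t=cam(s);P=np.concatenate([p,np.ones((h,w,1))],-1)*s['z_map'][...,None]
    return (P-t)@R
def proj(s,P):
    R,t=cam(s);c=R@np.array(P)+t;p=c[:2]/c[2];p=p*(1+s['k1']*(p@p));K=np.array(s['intrinsics']);return K[0,0]*p[0]+K[0,2],K[1,1]*p[1]+K[1,2]
E
python3 - <<'E'
from h import *
for n in('top','side'):
    s=snap(n,n+'0.png'); R,t=cam(s); print(n,-R.T@t,R[2],s['k1'])
st=state();print(st['eef_pos'],st['orientation'],st['opening'],st['clock'],st['contact_force'])
E
```

```text
top [0.40239277 0.05099394 1.10845082] [ 0.17893337  0.00394221 -0.9838533 ] -0.12824550529766282
side [ 0.19914356 -0.71366321  0.78286273] [ 0.38446465  0.67481331 -0.62993169] -0.0482322713343926
[ 0.14289139 -0.63365663  0.22174865] [[ 9.75489961e-01  2.20043527e-01 -4.26611107e-04]
 [ 2.20043916e-01 -9.75488933e-01  1.42013721e-03]
 [-1.03662413e-04 -1.47920277e-03 -9.99998901e-01]] 0.08713150606247601 0.1 [ 0.12158646 -0.29990555 -0.0541043 ]
```

View pics/top0.png

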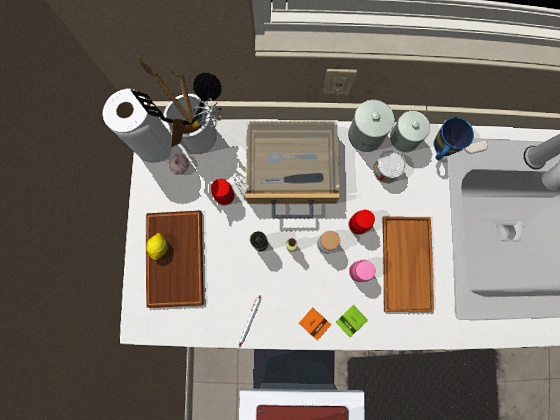

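View pics/side0.png

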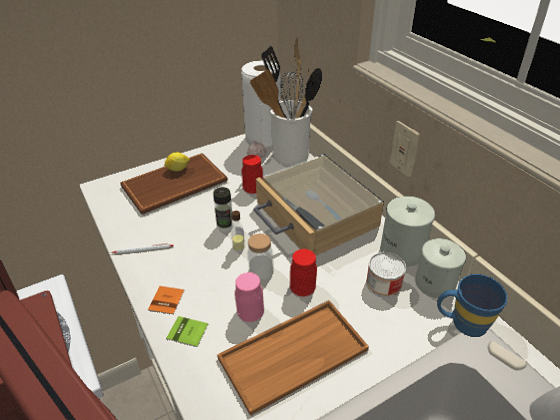

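The top view shows the black-capped pepper jar at (259,241), the vial at (292,243) and the tan-lidded cork jar at (330,241). The look-alikes are red at (222,190) and (362,222), and pink at (363,271); only (330,241) has a tan lid with white contents. The black peeler is in the front row at (292,179), with the spoon behind it at (290,157). The tray is at (408,264), the board at (175,258), and the lemon at (157,246).

Next I'll measure and make an enlarged crop.

Run:
```python
from h import *
T=snap('top');S=snap('side')
CT=cloud(T);CS=cloud(S)
def near(C,x,y,r,z0,z1):
    m=(np.hypot(C[...,0]-x,C[...,1]-y)<r)&(C[...,2]>z0)&(C[...,2]<z1);return C[m]
for n,u,v,h,r in(('pepper',259,241,.105,.035),('vial',292,243,.107,.03),('cork',330,241,.093,.04)):
    p=pt(T,u,v,h);print(n,'ray',p.round(4),'depth',pt(T,u,v).round(4))
    for C in(CT,CS):
        q=near(C,p[0],p[1],r,h-.012,h+.008)
        if len(q): print('  n',len(q),'mid',((q.max(0)+q.min(0))/2).round(4),'span',np.ptp(q,axis=0).round(4),'mean',q.mean(0).round(4), 'sideproj',np.round(proj(S,[*q.mean(0)[:2],h]),1))
for n,l in(('tray',[(386,218),(431,217),(433,311),(386,309)]),('board',[(148,213),(202,211),(204,304),(147,306)]),('handle',[(274,214),(312,214),(293,214)]),('peeler',[(262,182),(324,178)]),('lemon',[(157,246)]),('boardmid',[(185,258)]),('front',[(247,199),(339,199)]),):
    for u,v in l: print(n,u,v,'depth',pt(T,u,v).round(4),'z.05',pt(T,u,v,.05).round(4))
im=cv2.cvtColor(T['color'],cv2.COLOR_RGB2BGR);cv2.imwrite('pics/c1.png',cv2.resize(im[115:285,200:390],None,fx=4,fy=3.5*4/3.5*.85,interpolation=cv2.INTER_CUBIC))
im=cv2.cvtColor(S['color'],cv2.COLOR_RGB2BGR);cv2.imwrite('pics/c2.png',cv2.resize(im[150:330,200:390],None,fx=3.2,fy=3.2,interpolation=cv2.INTER_CUBIC))
```

```text
pepper ray [0.5212 0.1114 0.105 ] depth [0.521  0.1113 0.1068]
  n 227 mid [0.5253 0.1139 0.1016] span [0.0404 0.0386 0.0171] mean [0.5246 0.1134 0.1052] sideproj [221.1 191.9]
  n 205 mid [0.5243 0.1147 0.1006] span [0.0402 0.0427 0.0151] mean [0.5228 0.11   0.1024] sideproj [221.1 192.9]
vial ray [0.5175 0.0325 0.107 ] depth [0.5179 0.0324 0.1031]
  n 52 mid [0.5204 0.0313 0.102 ] span [0.0188 0.0168 0.0127] mean [0.5201 0.0321 0.1042] sideproj [235.2 211.5]
  n 60 mid [0.5188 0.0315 0.1001] span [0.0184 0.0193 0.0099] mean [0.5186 0.0301 0.1012] sideproj [234.9 212.2]
cork ray [ 0.5254 -0.0598  0.093 ] depth [ 0.525  -0.0594  0.0964]
  n 308 mid [ 0.5271 -0.0586  0.0898] span [0.046  0.0468 0.0172] mean [ 0.5273 -0.0578  0.0927] sideproj [258.2 239.6]
  n 357 mid [ 0.5268 -0.061   0.0877] span [0.0479 0.0468 0.0133] mean [ 0.5252 -0.0642  0.09  ] sideproj [258.7 241.8]
tray 386 218 depth [ 0.5989 -0.2183  0.012 ] z.05 [ 0.592 -0.209  0.05 ]
tray 431 217 depth [ 0.6061 -0.3463 -0.0019] z.05 [ 0.5966 -0.3278  0.05  ]
tray 433 311 depth [ 0.3558 -0.3377  0.0129] z.05 [ 0.3574 -0.3245
[... 346 characters left out ...]
0.0176] z.05 [0.3582 0.3916 0.05  ]
handle 274 214 depth [0.597  0.0782 0.0534] z.05 [0.5976 0.0783 0.05  ]
handle 312 214 depth [ 0.5987 -0.0184  0.0529] z.05 [ 0.5992 -0.0186  0.05  ]
handle 293 214 depth [0.607  0.029  0.0037] z.05 [0.5984 0.0299 0.05  ]
peeler 262 182 depth [0.6742 0.1096 0.077 ] z.05 [0.6813 0.1112 0.05  ]
peeler 324 178 depth [ 0.6865 -0.0466  0.08  ] z.05 [ 0.6948 -0.0494  0.05  ]
lemon 157 246 depth [0.5076 0.3687 0.0703] z.05 [0.5097 0.3749 0.05  ]
boardmid 185 258 depth [0.4833 0.3085 0.0173] z.05 [0.4809 0.3008 0.05  ]
front 247 199 depth [0.6314 0.1468 0.069 ] z.05 [0.6356 0.1486 0.05  ]
front 339 199 depth [ 0.6506 -0.0944  0.0013] z.05 [ 0.6397 -0.088   0.05  ]
```

View pics/c1.png

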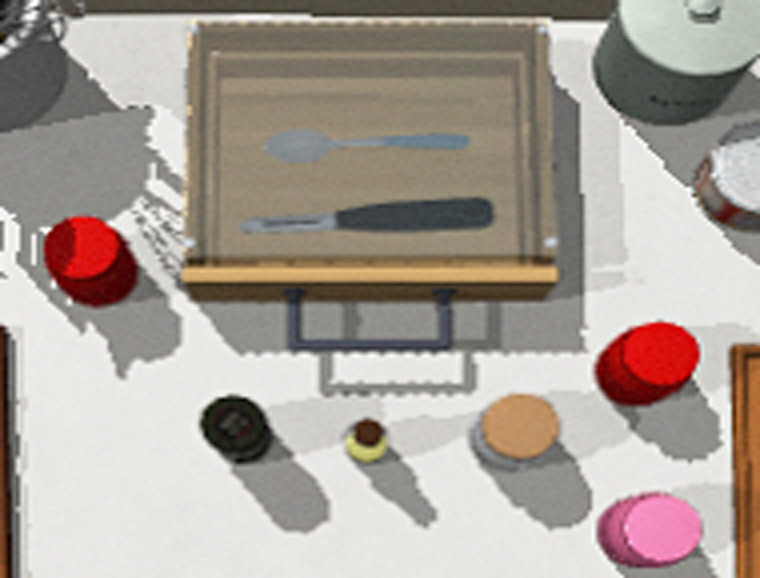

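View pics/c2.png

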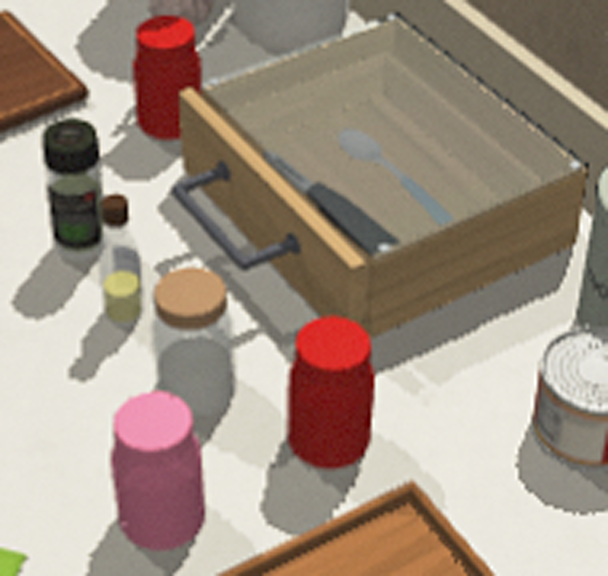

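The crops confirm the cork jar (tan lid, white contents), vial and pepper jar, with the peeler in the front row. Now I'll fit the tray, board, handle and peeler.

Run:
```python
from h import *
T=snap('top');S=snap('side')
for nm,s in(('T',T),('S',S)):
    C=cloud(s);X,Y,Z=C[...,0],C[...,1],C[...,2];c=s['color'].astype(int);sat=c.max(-1)-c.min(-1)
    for n,b in(('tray',(.3,.68,-.4,-.17)),('board',(.3,.68,.2,.46))):
        m=(X>b[0])&(X<b[1])&(Y>b[2])&(Y<b[3])&(Z>-.004)&(Z<.024)&(sat>25)&(c.max(-1)<225)
        q=C[m][:,:2].astype(np.float32)
        k=np.argwhere(m); mm=m.astype(np.uint8);l,lab,stt,_=cv2.connectedComponentsWithStats(mm);i=1+stt[1:,4].argmax();q=C[lab==i]
        print(nm,n,cv2.minAreaRect((q[:,:2]*1000).astype(np.float32)),np.percentile(q[:,2],[5,50,95]).round(4))
    m=(np.abs(Z-.052)<.008)&(X>.585)&(X<.615)&(np.abs(Y-.03)<.08);q=C[m]
    print(nm,'bar',len(q),'y',q[:,1].min(),q[:,1].max(),'x',np.polyfit(q[:,1]-.03,q[:,0],1), np.median(q[:,2]))
    # lemon
    m=(c[...,0]>150)&(c[...,2]<90)&(X>.4)&(X<.6)&(Y>.3);q=C[m];print('lemon',q.min(0).round(3),q.max(0).round(3))
for u,v in((261,181),(323,177),(283,180.5)): print('peeler z.03',pt(T,u,v,.03).round(4))
for n,x,y,z in(('handle',.598,.03,.05),):
    print(proj(T,[x,y,z]),proj(S,[x,y,z]))
# side-pixel check of bar ends: posts bends at crop(180,188)&(243,264)
for u,v in((200+180/3.2,150+188/3.2),(200+243/3.2,150+264/3.2)): print(pt(S,u,v,.052).round(4))
```

```text
T tray ((481.5247802734375, -276.2211608886719), (136.38604736328125, 251.3959197998047), 89.93492889404297) [0.0034 0.0073 0.0155]
T board ((484.5762023925781, 340.3956298828125), (251.45681762695312, 149.1735382080078), 3.949167013168335) [0.013  0.0164 0.0199]
T bar 214 y -0.021197014865347107 0.08374193964759209 x [0.00432038 0.59479501] 0.053681177239023825
lemon [0.401 0.304 0.012] [0.6   0.418 0.072]
S tray ((483.24359130859375, -269.22796630859375), (258.248046875, 143.25863647460938), 0.07013636827468872) [0.0031 0.0059 0.0139]
S board ((484.9873962402344, 359.14825439453125), (261.2279968261719, 198.48037719726562), 3.1910390853881836) [0.0099 0.0146 0.0173]
S bar 199 y -0.021180164222182753 0.0838769944446045 x [-0.00772007  0.59476689] 0.05187102480113894
lemon [0.418 0.325 0.002] [0.6   0.481 0.068]
peeler z.03 [0.6893 0.115  0.03  ]
peeler z.03 [ 0.703  -0.0487  0.03  ]
peeler z.03 [0.6916 0.057  0.03  ]
(np.float64(292.9521686563578), np.float64(214.15695236439308)) (np.float64(267.648535687958), np.float64(219.76269588201149))
[0.5933 0.0762 0.052 ]
[ 0.5916 -0.019   0.052 ]
```

```bash
python3 -m handwheel '[{"linear":[0,0,0],"twist":-0.4,"gripper":0.7},{"linear":[0,0,0],"twist":-0.8,"gripper":0.7},{"linear":[0,0,0],"twist":-0.99,"gripper":0.7},{"linear":[0,0,0],"twist":-0.99,"gripper":0.7},{"linear":[0,0,0],"twist":-0.99,"gripper":0.7},{"linear":[0,0,0],"twist":-0.99,"gripper":0.7},{"linear":[0,0,0],"twist":-0.99,"gripper":0.7},{"linear":[0,0,0],"twist":-0.99,"gripper":0.7},{"linear":[0,0,0],"twist":-0.99,"gripper":0.7},{"linear":[0,0,0],"twist":-0.99,"gripper":0.7}]' 25; python3 -c "
from h import *
s=state();print(s['orientation'].round(4) if hasattr(s['orientation'],'round') else s['orientation'],s['joint_positions'],s['opening'])"
```

```text
clock: 1.13
eef_pos: [0.1428, -0.634, 0.2224]
orientation: [[0.306, 0.952, -0.0], [0.952, -0.306, 0.0], [0.0, -0.0, -1.0]]
contact_force: [0.6, 1.6, 0.0]
opening: 0.0738
finger_force: 0.0
[[ 3.057e-01  9.521e-01 -0.000e+00]
 [ 9.521e-01 -3.057e-01  2.000e-04]
 [ 2.000e-04 -1.000e-04 -1.000e+00]] [ 1.36269137  0.33784191 -0.10627227  1.45891758  0.03598855  1.3469749
  0.94370962] 0.0737834692529605
```

```bash
python3 -m handwheel '[{"linear":[0,0,0],"twist":-0.15,"gripper":0.7},{"linear":[0,0,0],"twist":-0.297,"gripper":0.7},{"linear":[0,0,0],"twist":-0.297,"gripper":0.7},{"linear":[0,0,0],"twist":-0.297,"gripper":0.7}]' >/dev/null
python3 -m handwheel '[{"linear":[0.2,0.14,0],"twist":0,"gripper":0.7},{"linear":[0.4,0.28,0],"twist":0,"gripper":0.7},{"linear":[0.6,0.42,0],"twist":0,"gripper":0.7},{"linear":[0.8,0.56,0],"twist":0,"gripper":0.7},{"linear":[0.96,0.64,0],"twist":0,"gripper":0.7},{"linear":[0.96,0.64,0],"twist":0,"gripper":0.7},{"linear":[0.96,0.64,0],"twist":0,"gripper":0.7}]' 
python3 -m handwheel '[{"linear":[0.2,0.14,0],"twist":0,"gripper":0.7},{"linear":[0.4,0.28,0],"twist":0,"gripper":0.7},{"linear":[0.6,0.42,0],"twist":0,"gripper":0.7},{"linear":[0.8,0.56,0],"twist":0,"gripper":0.7},{"linear":[0.96,0.64,0],"twist":0,"gripper":0.7},{"linear":[0.96,0.64,0],"twist":0,"gripper":0.7},{"linear":[0.96,0.64,0],"twist":0,"gripper":0.7}]'
```

```text
clock: 2.05
eef_pos: [0.2753, -0.4375, 0.2232]
orientation: [[-0.002, 1.0, 0.001], [1.0, 0.002, 0.0], [0.0, 0.001, -1.0]]
contact_force: [0.6, -0.7, 0.9]
opening: 0.0741
finger_force: 0.0
clock: 2.63
eef_pos: [0.4024, -0.2455, 0.2231]
orientation: [[-0.002, 1.0, 0.002], [1.0, 0.002, 0.0], [0.0, 0.002, -1.0]]
contact_force: [0.3, 0.5, -0.0]
opening: 0.0739
finger_force: 0.0
```

```bash
python3 -m handwheel '[{"linear":[0.2,0.14,0],"twist":0,"gripper":0.7},{"linear":[0.4,0.28,0],"twist":0,"gripper":0.7},{"linear":[0.6,0.42,0],"twist":0,"gripper":0.7},{"linear":[0.8,0.56,0],"twist":0,"gripper":0.7},{"linear":[0.928,0.62,0],"twist":0,"gripper":0.7},{"linear":[0.928,0.62,0],"twist":0,"gripper":0.7},{"linear":[0.928,0.62,0],"twist":0,"gripper":0.7},{"linear":[0.928,0.62,0],"twist":0,"gripper":0.7}]'
python3 - <<'E'
from h import *
snap('side','s1.png')
E
```

```text
clock: 3.3
eef_pos: [0.5239, -0.0649, 0.2223]
orientation: [[0.002, 1.0, -0.0], [1.0, -0.002, 0.0], [0.0, -0.0, -1.0]]
contact_force: [-0.4, -0.7, -0.6]
opening: 0.0739
finger_force: 0.0
```

View pics/s1.png

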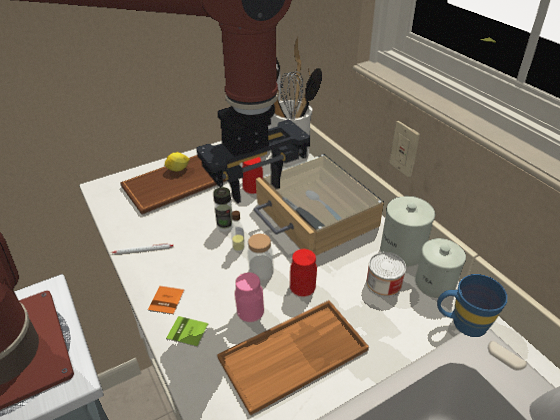

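```bash
python3 -m handwheel '[{"linear":[0,0,0.2],"twist":0,"gripper":0.7},{"linear":[0,0,0.35],"twist":0,"gripper":0.7},{"linear":[0,0,0.5],"twist":0,"gripper":0.7},{"linear":[0,0,0.5],"twist":0,"gripper":0.7},{"linear":[0,0,0.5],"twist":0,"gripper":0.7},{"linear":[0,0,0.5],"twist":0,"gripper":0.7}]'
```

```text
clock: 3.85
eef_pos: [0.5244, -0.066, 0.1243]
orientation: [[0.003, 1.0, 0.002], [1.0, -0.003, -0.001], [-0.0, 0.002, -1.0]]
contact_force: [0.6, 0.5, -0.1]
opening: 0.0742
finger_force: 0.0
```

```bash
python3 -m handwheel '[{"linear":[0.028,0.013,0],"twist":0,"gripper":0.7},{"linear":[0.028,0.013,0.1],"twist":0,"gripper":0.7},{"linear":[0.028,0.013,0.2],"twist":0,"gripper":0.7},{"linear":[0.028,0.013,0.3],"twist":0,"gripper":0.7},{"linear":[0.028,0.013,0.4],"twist":0,"gripper":0.7},{"linear":[0.028,0.013,0.437],"twist":0,"gripper":0.7},{"linear":[0.028,0.013,0.437],"twist":0,"gripper":0.7},{"linear":[0.028,0.013,0.437],"twist":0,"gripper":0.7}]'
```

```text
clock: 4.52
eef_pos: [0.5272, -0.0592, 0.0364]
orientation: [[0.001, 1.0, 0.001], [1.0, -0.001, -0.0], [-0.0, 0.001, -1.0]]
contact_force: [0.3, -0.0, 0.4]
opening: 0.0736
finger_force: 0.0
```

```bash
python3 -m handwheel '[{"linear":[0,0,0],"twist":0,"gripper":0.4},{"linear":[0,0,0],"twist":0,"gripper":0.2},{"linear":[0,0,0],"twist":0,"gripper":0},{"linear":[0,0,0],"twist":0,"gripper":-0.2},{"linear":[0,0,0],"twist":0,"gripper":-0.2},{"linear":[0,0,0],"twist":0,"gripper":-0.2},{"linear":[0,0,0],"twist":0,"gripper":-0.2}]' 25
python3 -m handwheel '[{"linear":[0,0,-0.08],"twist":0,"gripper":-0.2},{"linear":[0,0,-0.16],"twist":0,"gripper":-0.2},{"linear":[0,0,-0.28],"twist":0,"gripper":-0.2},{"linear":[0,0,-0.42],"twist":0,"gripper":-0.2},{"linear":[0,0,-0.56],"twist":0,"gripper":-0.2},{"linear":[0,0,-0.65],"twist":0,"gripper":-0.2},{"linear":[0,0,-0.7],"twist":0,"gripper":-0.2},{"linear":[0,0,-0.7],"twist":0,"gripper":-0.2}]'
```

```text
clock: 5.1
eef_pos: [0.5274, -0.0595, 0.0361]
orientation: [[0.001, 1.0, 0.002], [1.0, -0.001, -0.0], [-0.0, 0.002, -1.0]]
contact_force: [1.3, -0.6, 6.6]
opening: 0.0542
finger_force: 24.9
clock: 5.77
eef_pos: [0.5271, -0.0595, 0.1769]
orientation: [[0.002, 1.0, 0.003], [1.0, -0.002, -0.001], [-0.001, 0.003, -1.0]]
contact_force: [0.7, -1.0, -1.3]
opening: 0.054
finger_force: 24.9
```

```bash
python3 -m handwheel '[{"linear":[-0.08,0.01,0],"twist":0,"gripper":-0.2},{"linear":[-0.2,0.03,0],"twist":0,"gripper":-0.2},{"linear":[-0.35,0.06,0],"twist":0,"gripper":-0.2},{"linear":[-0.5,0.08,0],"twist":0,"gripper":-0.2},{"linear":[-0.65,0.1,0],"twist":0,"gripper":-0.2},{"linear":[-0.8,0.12,0],"twist":0,"gripper":-0.2},{"linear":[-0.92,0.14,0],"twist":0,"gripper":-0.2},{"linear":[-1,0.147,0],"twist":0,"gripper":-0.2},{"linear":[-1,0.147,0],"twist":0,"gripper":-0.2},{"linear":[-1,0.147,0],"twist":0,"gripper":-0.2}]'
```

```text
clock: 6.6
eef_pos: [0.5548, -0.2593, 0.1735]
orientation: [[0.002, 1.0, -0.002], [1.0, -0.002, 0.002], [0.002, -0.002, -1.0]]
contact_force: [1.2, 0.7, -1.0]
opening: 0.054
finger_force: 24.9
```

```bash
python3 -m handwheel '[{"linear":[-0.088,0.009,0],"twist":0,"gripper":-0.2},{"linear":[-0.088,0.009,0.1],"twist":0,"gripper":-0.2},{"linear":[-0.088,0.009,0.22],"twist":0,"gripper":-0.2},{"linear":[-0.088,0.009,0.34],"twist":0,"gripper":-0.2},{"linear":[-0.088,0.009,0.45],"twist":0,"gripper":-0.2},{"linear":[-0.088,0.009,0.54],"twist":0,"gripper":-0.2},{"linear":[-0.088,0.009,0.6],"twist":0,"gripper":-0.2},{"linear":[-0.088,0.009,0.63],"twist":0,"gripper":-0.2},{"linear":[-0.088,0.009,0.65],"twist":0,"gripper":-0.2},{"linear":[-0.088,0.009,0.65],"twist":0,"gripper":-0.2}]'
```

```text
clock: 7.43
eef_pos: [0.5574, -0.2765, 0.0451]
orientation: [[0.001, 1.0, -0.0], [1.0, -0.001, 0.0], [0.0, -0.0, -1.0]]
contact_force: [-0.3, -0.3, -1.6]
opening: 0.0538
finger_force: 24.9
```

```bash
python3 -m handwheel '[{"linear":[0,0,0.007],"twist":0,"gripper":-0.2},{"linear":[0,0,0.013],"twist":0,"gripper":-0.2},{"linear":[0,0,0.013],"twist":0,"gripper":-0.2}]'
python3 -m handwheel '[{"linear":[0,0,0],"twist":0,"gripper":0.4},{"linear":[0,0,0],"twist":0,"gripper":0.6},{"linear":[0,0,0],"twist":0,"gripper":0.6},{"linear":[0,0,0],"twist":0,"gripper":0.6},{"linear":[0,0,-0.1],"twist":0,"gripper":0.6},{"linear":[0,0,-0.25],"twist":0,"gripper":0.6},{"linear":[0,0,-0.45],"twist":0,"gripper":0.6},{"linear":[0,0,-0.65],"twist":0,"gripper":0.6},{"linear":[0,0,-0.75],"twist":0,"gripper":0.3},{"linear":[0,0,-0.75],"twist":0,"gripper":0.0}]' 
python3 -m handwheel '[{"linear":[0.1,-0.01,0],"twist":0,"gripper":0},{"linear":[0.3,-0.04,0],"twist":0,"gripper":0},{"linear":[0.5,-0.07,0],"twist":0,"gripper":0},{"linear":[0.7,-0.1,0],"twist":0,"gripper":0},{"linear":[0.9,-0.13,0],"twist":0,"gripper":0},{"linear":[1,-0.15,0],"twist":0,"gripper":0},{"linear":[1,-0.15,0],"twist":0,"gripper":0},{"linear":[1,-0.15,0],"twist":0,"gripper":0}]'
```

```text
clock: 7.68
eef_pos: [0.5576, -0.2772, 0.0432]
orientation: [[0.001, 1.0, 0.001], [1.0, -0.001, -0.001], [-0.001, 0.001, -1.0]]
contact_force: [0.2, 0.4, -1.0]
opening: 0.0542
finger_force: 24.9
clock: 8.52
eef_pos: [0.5599, -0.2777, 0.1987]
orientation: [[0.001, 1.0, 0.008], [1.0, -0.001, -0.004], [-0.004, 0.008, -1.0]]
contact_force: [0.5, 0.5, -0.5]
opening: 0.0629
finger_force: 0.0
clock: 9.18
eef_pos: [0.5273, -0.0759, 0.1924]
orientation: [[-0.001, 1.0, 0.0], [1.0, 0.001, -0.001], [-0.001, 0.0, -1.0]]
contact_force: [-1.0, -1.8, 0.5]
opening: 0.0435
finger_force: 0.0
```

Next the vial, at (0.5195, 0.0315). I'll go above it first.

```bash
python3 -m handwheel '[{"linear":[0.15,-0.01,0],"twist":0,"gripper":0},{"linear":[0.3,-0.02,0],"twist":0,"gripper":0},{"linear":[0.45,-0.03,0],"twist":0,"gripper":0},{"linear":[0.537,-0.039,0],"twist":0,"gripper":0},{"linear":[0.537,-0.039,0.1],"twist":0,"gripper":0},{"linear":[0.537,-0.039,0.25],"twist":0,"gripper":0},{"linear":[0.537,-0.039,0.25],"twist":0,"gripper":0},{"linear":[0.537,-0.039,0.25],"twist":0,"gripper":0}]'
python3 - <<'E'
from h import *
for n in('top','side'):
    s=snap(n); C=cloud(s)
    m=(np.hypot(C[...,0]-.4815-.075,C[...,1]+.277)<.045)&(C[...,2]>.09)&(C[...,2]<.105);q=C[m];print('cork',len(q),q.mean(0),(q.max(0)+q.min(0))/2)
    m=(np.hypot(C[...,0]-.5195,C[...,1]-.0315)<.02)&(C[...,2]>.09)&(C[...,2]<.112);q=C[m];print('vial',len(q),(q.max(0)+q.min(0))/2 if len(q) else 0)
E
```

```text
clock: 9.85
eef_pos: [0.519, 0.029, 0.1415]
orientation: [[0.003, 1.0, -0.003], [1.0, -0.003, 0.0], [0.0, -0.003, -1.0]]
contact_force: [0.6, 0.7, 1.4]
opening: 0.0432
finger_force: 0.0
cork 278 [ 0.5559724  -0.27514567  0.09890172] [ 0.55624606 -0.27574363  0.09722964]
vial 0 0
cork 506 [ 0.5540365  -0.27965687  0.09779476] [ 0.55588094 -0.27748783  0.09611555]
vial 74 [0.51915542 0.03084843 0.09807319]
```

```bash
python3 -m handwheel '[{"linear":[0.011,0.002,0.08],"twist":0,"gripper":0},{"linear":[0.011,0.002,0.16],"twist":0,"gripper":0},{"linear":[0.011,0.002,0.25],"twist":0,"gripper":0},{"linear":[0.011,0.002,0.33],"twist":0,"gripper":0},{"linear":[0.011,0.002,0.37],"twist":0,"gripper":0},{"linear":[0.011,0.002,0.37],"twist":0,"gripper":0},{"linear":[0.011,0.002,0.37],"twist":0,"gripper":0}]'
python3 -m handwheel '[{"linear":[0,0,0],"twist":0,"gripper":-0.2},{"linear":[0,0,0],"twist":0,"gripper":-0.35},{"linear":[0,0,0],"twist":0,"gripper":-0.45},{"linear":[0,0,0],"twist":0,"gripper":-0.55},{"linear":[0,0,0],"twist":0,"gripper":-0.65},{"linear":[0,0,0],"twist":0,"gripper":-0.8},{"linear":[0,0,0],"twist":0,"gripper":-0.8},{"linear":[0,0,0],"twist":0,"gripper":-0.8}]' 12
```

```text
clock: 10.53
eef_pos: [0.5209, 0.0325, 0.0696]
orientation: [[0.002, 1.0, 0.001], [1.0, -0.002, 0.0], [0.0, 0.001, -1.0]]
contact_force: [-0.1, -0.8, 0.5]
opening: 0.0435
finger_force: 0.0
clock: 11.2
eef_pos: [0.5205, 0.0327, 0.0688]
orientation: [[0.001, 1.0, 0.001], [1.0, -0.001, 0.0], [0.0, 0.001, -1.0]]
contact_force: [0.1, -0.7, 1.5]
opening: 0.0186
finger_force: 12.0
```

```bash
python3 -m handwheel '[{"linear":[0,0,-0.06],"twist":0,"gripper":-0.8},{"linear":[0,0,-0.15],"twist":0,"gripper":-0.8},{"linear":[0,0,-0.28],"twist":0,"gripper":-0.8},{"linear":[0,0,-0.42],"twist":0,"gripper":-0.8},{"linear":[0,0,-0.53],"twist":0,"gripper":-0.8},{"linear":[0,0,-0.6],"twist":0,"gripper":-0.8},{"linear":[0,0,-0.6],"twist":0,"gripper":-0.8}]'
python3 -m handwheel '[{"linear":[-0.08,-0.01,0],"twist":0,"gripper":-0.8},{"linear":[-0.2,-0.03,0],"twist":0,"gripper":-0.8},{"linear":[-0.35,-0.05,0],"twist":0,"gripper":-0.8},{"linear":[-0.5,-0.07,0],"twist":0,"gripper":-0.8},{"linear":[-0.65,-0.09,0],"twist":0,"gripper":-0.8},{"linear":[-0.8,-0.11,0],"twist":0,"gripper":-0.8}]' >/dev/null
python3 -m handwheel '[{"linear":[-0.15,-0.02,0],"twist":0,"gripper":-0.8},{"linear":[-0.3,-0.04,0],"twist":0,"gripper":-0.8},{"linear":[-0.45,-0.06,0],"twist":0,"gripper":-0.8},{"linear":[-0.6,-0.07,0],"twist":0,"gripper":-0.8},{"linear":[-0.7,-0.08,0],"twist":0,"gripper":-0.8},{"linear":[-0.748,-0.085,0],"twist":0,"gripper":-0.8},{"linear":[-0.748,-0.085,0],"twist":0,"gripper":-0.8},{"linear":[-0.748,-0.085,0],"twist":0,"gripper":-0.8}]'
```

```text
clock: 11.78
eef_pos: [0.5217, 0.0331, 0.1924]
orientation: [[0.001, 1.0, 0.005], [1.0, -0.001, -0.0], [-0.0, 0.005, -1.0]]
contact_force: [-0.0, -0.3, -0.2]
opening: 0.0185
finger_force: 12.0
clock: 12.95
eef_pos: [0.4809, -0.2757, 0.1882]
orientation: [[0.001, 1.0, -0.0], [1.0, -0.001, 0.001], [0.001, -0.0, -1.0]]
contact_force: [-0.2, 0.3, -1.1]
opening: 0.0183
finger_force: 12.0
```

```bash
python3 -m handwheel '[{"linear":[0,0,0.08],"twist":0,"gripper":-0.8},{"linear":[0,0,0.2],"twist":0,"gripper":-0.8},{"linear":[0,0,0.32],"twist":0,"gripper":-0.8},{"linear":[0,0,0.42],"twist":0,"gripper":-0.8},{"linear":[0,0,0.5],"twist":0,"gripper":-0.8},{"linear":[0,0,0.54],"twist":0,"gripper":-0.8},{"linear":[0,0,0.56],"twist":0,"gripper":-0.8},{"linear":[0,0,0.56],"twist":0,"gripper":-0.8},{"linear":[0,0,0.56],"twist":0,"gripper":-0.8}]'
```

```text
clock: 13.7
eef_pos: [0.4816, -0.2764, 0.0775]
orientation: [[0.0, 1.0, 0.001], [1.0, -0.0, -0.0], [-0.0, 0.001, -1.0]]
contact_force: [-0.1, -0.6, -0.4]
opening: 0.0187
finger_force: 12.0
```

Nudge down 2 mm, release, and rise. The pepper jar is next, at (0.5245, 0.114).

```bash
python3 -m handwheel '[{"linear":[0,0,0.006],"twist":0,"gripper":-0.8},{"linear":[0,0,0.01],"twist":0,"gripper":-0.8},{"linear":[0,0,0.01],"twist":0,"gripper":-0.8},{"linear":[0,0,0.01],"twist":0,"gripper":-0.8}]'
python3 -m handwheel '[{"linear":[0,0,0],"twist":0,"gripper":-0.6},{"linear":[0,0,0],"twist":0,"gripper":-0.4},{"linear":[0,0,0],"twist":0,"gripper":-0.2},{"linear":[0,0,0],"twist":0,"gripper":-0.2},{"linear":[0,0,-0.1],"twist":0,"gripper":-0.2},{"linear":[0,0,-0.25],"twist":0,"gripper":-0.2},{"linear":[0,0,-0.4],"twist":0,"gripper":0.2},{"linear":[0,0,-0.55],"twist":0,"gripper":0.45},{"linear":[0,0,-0.55],"twist":0,"gripper":0.45}]' >/dev/null
python3 -m handwheel '[{"linear":[0.15,0.015,0],"twist":0,"gripper":0.45},{"linear":[0.35,0.04,0],"twist":0,"gripper":0.45},{"linear":[0.55,0.06,0],"twist":0,"gripper":0.45},{"linear":[0.75,0.08,0],"twist":0,"gripper":0.45},{"linear":[0.95,0.1,0],"twist":0,"gripper":0.45},{"linear":[1,0.11,0],"twist":0,"gripper":0.45}]' >/dev/null
python3 -m handwheel '[{"linear":[0.2,0.02,0],"twist":0,"gripper":0.45},{"linear":[0.4,0.04,0],"twist":0,"gripper":0.45},{"linear":[0.6,0.06,0],"twist":0,"gripper":0.45},{"linear":[0.8,0.08,0],"twist":0,"gripper":0.45},{"linear":[0.95,0.1,0],"twist":0,"gripper":0.45},{"linear":[0.95,0.1,0],"twist":0,"gripper":0.45},{"linear":[0.95,0.1,0],"twist":0,"gripper":0.45},{"linear":[0.95,0.1,0],"twist":0,"gripper":0.45}]'
python3 - <<'E'
from h import *
s=snap('side'); C=cloud(s)
m=(np.hypot(C[...,0]-.4815,C[...,1]+.277)<.03)&(C[...,2]>.098)&(C[...,2]<.12);q=C[m];print('vial',len(q),(q.max(0)+q.min(0))/2,q.max(0))
E
```

```text
clock: 14.03
eef_pos: [0.481, -0.277, 0.0749]
orientation: [[0.001, 1.0, 0.0], [1.0, -0.001, -0.0], [-0.0, 0.0, -1.0]]
contact_force: [0.8, 0.1, -1.2]
opening: 0.0181
finger_force: 12.0
clock: 15.95
eef_pos: [0.5233, 0.1124, 0.1843]
orientation: [[0.001, 1.0, -0.0], [1.0, -0.001, -0.0], [-0.0, -0.0, -1.0]]
contact_force: [0.1, -0.3, -1.1]
opening: 0.0631
finger_force: 0.0
vial 121 [ 0.48062812 -0.27691641  0.10489619] [ 0.49038129 -0.26665769  0.11169396]
```

```bash
python3 -m handwheel '[{"linear":[0.008,0.006,0.08],"twist":0,"gripper":0.45},{"linear":[0.008,0.006,0.2],"twist":0,"gripper":0.45},{"linear":[0.008,0.006,0.32],"twist":0,"gripper":0.45},{"linear":[0.008,0.006,0.44],"twist":0,"gripper":0.45},{"linear":[0.008,0.006,0.55],"twist":0,"gripper":0.45},{"linear":[0.008,0.006,0.63],"twist":0,"gripper":0.45},{"linear":[0.008,0.006,0.665],"twist":0,"gripper":0.45},{"linear":[0.008,0.006,0.665],"twist":0,"gripper":0.45},{"linear":[0.008,0.006,0.665],"twist":0,"gripper":0.45}]'
python3 -m handwheel '[{"linear":[0,0,0],"twist":0,"gripper":0.2},{"linear":[0,0,0],"twist":0,"gripper":0.05},{"linear":[0,0,0],"twist":0,"gripper":-0.1},{"linear":[0,0,0],"twist":0,"gripper":-0.3},{"linear":[0,0,0],"twist":0,"gripper":-0.4},{"linear":[0,0,0],"twist":0,"gripper":-0.4},{"linear":[0,0,0],"twist":0,"gripper":-0.4}]' 20
python3 -m handwheel '[{"linear":[0,0,-0.06],"twist":0,"gripper":-0.4},{"linear":[0,0,-0.15],"twist":0,"gripper":-0.4},{"linear":[0,0,-0.28],"twist":0,"gripper":-0.4},{"linear":[0,0,-0.42],"twist":0,"gripper":-0.4},{"linear":[0,0,-0.55],"twist":0,"gripper":-0.4},{"linear":[0,0,-0.65],"twist":0,"gripper":-0.4},{"linear":[0,0,-0.67],"twist":0,"gripper":-0.4}]'
```

```text
clock: 16.75
eef_pos: [0.5249, 0.1139, 0.052]
orientation: [[0.003, 1.0, 0.0], [1.0, -0.003, -0.0], [-0.0, 0.0, -1.0]]
contact_force: [0.1, 0.5, 1.3]
opening: 0.0629
finger_force: 0.0
clock: 17.33
eef_pos: [0.5249, 0.1147, 0.052]
orientation: [[0.001, 1.0, 0.001], [1.0, -0.001, -0.0], [-0.0, 0.001, -1.0]]
contact_force: [0.1, -0.9, 5.1]
opening: 0.0404
finger_force: 20.0
clock: 17.92
eef_pos: [0.5259, 0.1155, 0.1897]
orientation: [[0.001, 1.0, 0.005], [1.0, -0.001, 0.001], [0.001, 0.005, -1.0]]
contact_force: [0.3, 1.6, -0.5]
opening: 0.0408
finger_force: 20.0
```

```bash
python3 -m handwheel '[{"linear":[-0.08,-0.02,0],"twist":0,"gripper":-0.4},{"linear":[-0.2,-0.06,0],"twist":0,"gripper":-0.4},{"linear":[-0.36,-0.11,0],"twist":0,"gripper":-0.4},{"linear":[-0.52,-0.16,0],"twist":0,"gripper":-0.4},{"linear":[-0.68,-0.21,0],"twist":0,"gripper":-0.4},{"linear":[-0.84,-0.26,0],"twist":0,"gripper":-0.4},{"linear":[-1,-0.3,0],"twist":0,"gripper":-0.4}]' >/dev/null
python3 -m handwheel '[{"linear":[-0.16,-0.05,0],"twist":0,"gripper":-0.4},{"linear":[-0.32,-0.1,0],"twist":0,"gripper":-0.4},{"linear":[-0.48,-0.15,0],"twist":0,"gripper":-0.4},{"linear":[-0.64,-0.2,0],"twist":0,"gripper":-0.4},{"linear":[-0.8,-0.25,0],"twist":0,"gripper":-0.4},{"linear":[-0.92,-0.28,0],"twist":0,"gripper":-0.4},{"linear":[-0.96,-0.295,0],"twist":0,"gripper":-0.4},{"linear":[-0.96,-0.295,0],"twist":0,"gripper":-0.4},{"linear":[-0.96,-0.295,0],"twist":0,"gripper":-0.4}]'
```

```text
clock: 19.25
eef_pos: [0.405, -0.2762, 0.1851]
orientation: [[0.001, 1.0, -0.0], [1.0, -0.001, 0.001], [0.001, -0.0, -1.0]]
contact_force: [0.4, 1.3, -1.6]
opening: 0.0405
finger_force: 20.0
```

```bash
python3 -m handwheel '[{"linear":[0,0.006,0.08],"twist":0,"gripper":-0.4},{"linear":[0,0.006,0.2],"twist":0,"gripper":-0.4},{"linear":[0,0.006,0.32],"twist":0,"gripper":-0.4},{"linear":[0,0.006,0.44],"twist":0,"gripper":-0.4},{"linear":[0,0.006,0.54],"twist":0,"gripper":-0.4},{"linear":[0,0.006,0.6],"twist":0,"gripper":-0.4},{"linear":[0,0.006,0.625],"twist":0,"gripper":-0.4},{"linear":[0,0.006,0.635],"twist":0,"gripper":-0.4},{"linear":[0,0.006,0.635],"twist":0,"gripper":-0.4},{"linear":[0,0.006,0.635],"twist":0,"gripper":-0.4}]'
```

```text
clock: 20.08
eef_pos: [0.407, -0.2773, 0.0596]
orientation: [[0.001, 1.0, 0.001], [1.0, -0.001, -0.001], [-0.001, 0.001, -1.0]]
contact_force: [-0.1, -0.4, -1.2]
opening: 0.0405
finger_force: 20.0
```

```bash
python3 -m handwheel '[{"linear":[0,0,0.006],"twist":0,"gripper":-0.4},{"linear":[0,0,0.007],"twist":0,"gripper":-0.4},{"linear":[0,0,0.007],"twist":0,"gripper":-0.4},{"linear":[0,0,0.007],"twist":0,"gripper":-0.1},{"linear":[0,0,0.007],"twist":0,"gripper":0.1},{"linear":[0,0,0.007],"twist":0,"gripper":0.2},{"linear":[0,0,0.007],"twist":0,"gripper":0.2},{"linear":[0,0,-0.1],"twist":0,"gripper":0.2},{"linear":[0,0,-0.25],"twist":0,"gripper":0.2},{"linear":[0,0,-0.42],"twist":0,"gripper":0.2},{"linear":[0,0,-0.56],"twist":0,"gripper":0},{"linear":[0,0,-0.63],"twist":0,"gripper":-0.3},{"linear":[0,0,-0.63],"twist":0,"gripper":-0.3}]' 
python3 -m handwheel '[{"linear":[0.15,0.09,0],"twist":0,"gripper":-0.3},{"linear":[0.3,0.18,0],"twist":0,"gripper":-0.3},{"linear":[0.45,0.28,0],"twist":0,"gripper":-0.3},{"linear":[0.6,0.37,0],"twist":0,"gripper":-0.3},{"linear":[0.75,0.45,0],"twist":0,"gripper":-0.3}]' >/dev/null
python3 -m handwheel '[{"linear":[0.15,0.09,0],"twist":0,"gripper":-0.3},{"linear":[0.3,0.18,0],"twist":0,"gripper":-0.3},{"linear":[0.45,0.28,0],"twist":0,"gripper":-0.3},{"linear":[0.6,0.37,0],"twist":0,"gripper":-0.3},{"linear":[0.75,0.46,0],"twist":0,"gripper":-0.3},{"linear":[0.79,0.49,0],"twist":0,"gripper":-0.3},{"linear":[0.79,0.49,0],"twist":0,"gripper":-0.3},{"linear":[0.79,0.49,0],"twist":0,"gripper":-0.3}]'
python3 - <<'E'
from h import *
for n in('top','side'):
    s=snap(n); C=cloud(s)
    for j,x,h in(('pep',.407,.111),('vial',.481,.113),('cork',.556,.099)):
        m=(np.hypot(C[...,0]-x,C[...,1]+.277)<.03)&(C[...,2]>h-.013)&(C[...,2]<h+.01);q=C[m];print(j,len(q),(q.max(0)+q.min(0))/2)
E
```

```text
clock: 21.17
eef_pos: [0.4077, -0.2781, 0.188]
orientation: [[0.001, 1.0, 0.004], [1.0, -0.001, -0.003], [-0.003, 0.004, -1.0]]
contact_force: [0.6, 0.4, -0.6]
opening: 0.0395
finger_force: 0.0
clock: 22.25
eef_pos: [0.594, 0.0307, 0.1832]
orientation: [[0.0, 1.0, -0.002], [1.0, -0.0, 0.0], [0.0, -0.002, -1.0]]
contact_force: [-0.1, 0.1, 0.3]
opening: 0.0306
finger_force: 0.0
pep 253 [ 0.40804184 -0.27628655  0.1076353 ]
vial 52 [ 0.48167941 -0.27582446  0.10783198]
cork 286 [ 0.55624253 -0.27637856  0.09525146]
pep 493 [ 0.40568121 -0.27780568  0.10597353]
vial 115 [ 0.48084492 -0.27627328  0.10613729]
cork 540 [ 0.55576614 -0.27768582  0.09420729]
```

```bash
python3 -m handwheel '[{"linear":[0,0.006,0.1],"twist":0,"gripper":-0.3},{"linear":[0,0.006,0.25],"twist":0,"gripper":-0.3},{"linear":[0,0.006,0.4],"twist":0,"gripper":-0.3},{"linear":[0,0.006,0.52],"twist":0,"gripper":-0.3},{"linear":[0,0.006,0.62],"twist":0,"gripper":-0.3},{"linear":[0,0.006,0.7],"twist":0,"gripper":-0.3},{"linear":[0,0.006,0.755],"twist":0,"gripper":-0.3},{"linear":[0,0.006,0.755],"twist":0,"gripper":-0.3},{"linear":[0,0.006,0.755],"twist":0,"gripper":-0.3}]'
python3 -m handwheel '[{"linear":[0,0,0],"twist":0,"gripper":-0.5},{"linear":[0,0,0],"twist":0,"gripper":-0.7},{"linear":[0,0,0],"twist":0,"gripper":-0.9},{"linear":[0,0,0],"twist":0,"gripper":-1},{"linear":[0,0,0],"twist":0,"gripper":-1},{"linear":[0,0,0],"twist":0,"gripper":-1}]' 30
```

```text
clock: 23.1
eef_pos: [0.5956, 0.0296, 0.0337]
orientation: [[0.002, 1.0, -0.001], [1.0, -0.002, -0.0], [-0.0, -0.001, -1.0]]
contact_force: [-0.1, 0.8, -0.2]
opening: 0.0304
finger_force: 0.0
clock: 23.6
eef_pos: [0.5962, 0.0306, 0.0342]
orientation: [[0.001, 1.0, 0.001], [1.0, -0.001, -0.0], [-0.0, 0.001, -1.0]]
contact_force: [-0.8, -0.4, 5.0]
opening: 0.0078
finger_force: 30.0
```

```bash
python3 -m handwheel '[{"linear":[0,-0.04,0],"twist":0,"gripper":-1},{"linear":[0,-0.1,0],"twist":0,"gripper":-1},{"linear":[0,-0.17,0],"twist":0,"gripper":-1},{"linear":[0,-0.24,0],"twist":0,"gripper":-1},{"linear":[0,-0.31,0],"twist":0,"gripper":-1},{"linear":[0,-0.38,0],"twist":0,"gripper":-1}]'
python3 -m handwheel '[{"linear":[0,-0.07,0],"twist":0,"gripper":-1},{"linear":[0,-0.14,0],"twist":0,"gripper":-1},{"linear":[0,-0.21,0],"twist":0,"gripper":-1},{"linear":[0,-0.28,0],"twist":0,"gripper":-1},{"linear":[0,-0.35,0],"twist":0,"gripper":-1},{"linear":[0,-0.4,0],"twist":0,"gripper":-1},{"linear":[0,-0.43,0],"twist":0,"gripper":-1},{"linear":[0,-0.43,0],"twist":0,"gripper":-1},{"linear":[0,-0.43,0],"twist":0,"gripper":-1}]'
```

```text
clock: 24.1
eef_pos: [0.5197, 0.0291, 0.0341]
orientation: [[0.002, 1.0, 0.002], [1.0, -0.002, -0.002], [-0.002, 0.002, -1.0]]
contact_force: [1.8, -5.2, 6.9]
opening: 0.0079
finger_force: 30.0
clock: 24.85
eef_pos: [0.4334, 0.0275, 0.034]
orientation: [[0.003, 1.0, 0.001], [1.0, -0.003, -0.005], [-0.005, 0.001, -1.0]]
contact_force: [-0.7, -13.0, 8.5]
opening: 0.008
finger_force: 30.0
```

```bash
python3 -m handwheel '[{"linear":[0,0,0],"twist":0,"gripper":-0.8},{"linear":[0,0,0],"twist":0,"gripper":-0.4},{"linear":[0,0,0],"twist":0,"gripper":-0.3},{"linear":[0,0,0],"twist":0,"gripper":-0.3},{"linear":[0,0,-0.1],"twist":0,"gripper":-0.3},{"linear":[0,0,-0.25],"twist":0,"gripper":-0.3},{"linear":[0,0,-0.45],"twist":0,"gripper":-0.3},{"linear":[0,0,-0.65],"twist":0,"gripper":-0.3},{"linear":[0,0,-0.8],"twist":0,"gripper":-0.3},{"linear":[-0.2,0,-0.9],"twist":0,"gripper":-0.2},{"linear":[-0.4,0,-0.9],"twist":0,"gripper":-0.1},{"linear":[-0.6,0,-0.9],"twist":0,"gripper":-0.1},{"linear":[-0.8,0,-0.9],"twist":0,"gripper":-0.1},{"linear":[-1,0,-0.9],"twist":0,"gripper":-0.1},{"linear":[-1,0,-0.9],"twist":0,"gripper":-0.1}]'
python3 - <<'E'
from h import *
T=snap('top'); im=cv2.cvtColor(T['color'],cv2.COLOR_RGB2BGR);cv2.imwrite('pics/d1.png',cv2.resize(im[140:300,215:375],None,fx=3.7,fy=3.7,interpolation=cv2.INTER_CUBIC))
np.savez('d1.npz',**{k:np.array(v) for k,v in T.items()})
S=snap('side'); im=cv2.cvtColor(S['color'],cv2.COLOR_RGB2BGR);cv2.imwrite('pics/d2.png',im)
np.savez('d2.npz',**{k:np.array(v) for k,v in S.items()})
E
```

```text
clock: 26.1
eef_pos: [0.432, -0.1766, 0.2128]
orientation: [[0.01, 1.0, -0.001], [1.0, -0.01, -0.001], [-0.001, -0.001, -1.0]]
contact_force: [0.2, -0.1, -0.6]
opening: 0.0393
finger_force: 0.0
```

View pics/d1.png

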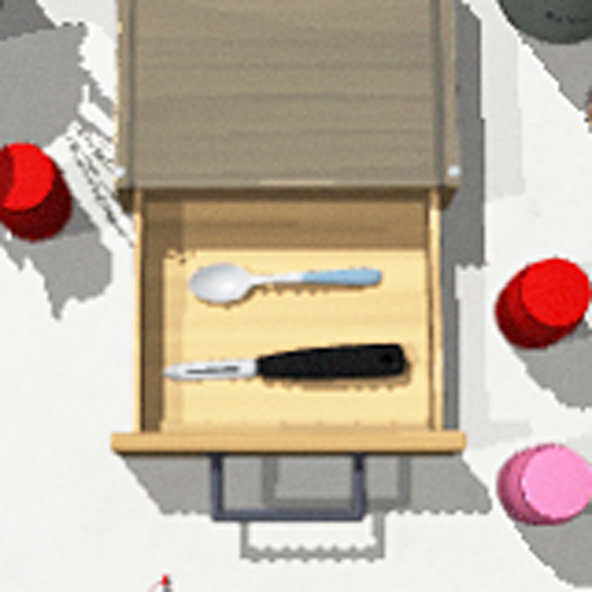

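View pics/d2.png

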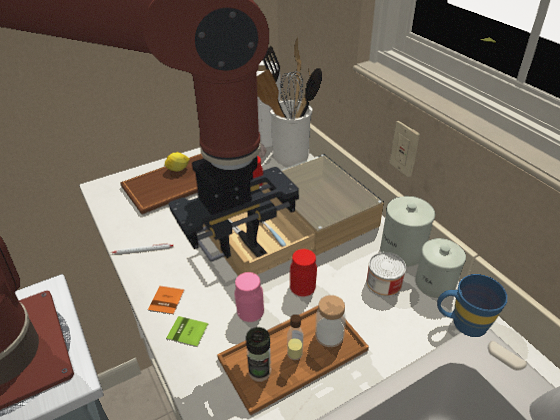

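The drawer is open. The peeler runs from (165,371) to (408,360) in the crop, handle to the right, and the teaspoon is behind it at (285,280). The side view shows all three jars upright on the tray.

Run:
```python
from h import *
T=dict(np.load('d1.npz'))
for n,a,b in(('tip',165,371),('end',408,360),('hmid',333,362),('hl',262,366),('spoonL',190,284),('spoonR',382,276),('barL',215,515),('barR',362,515),('barM',290,515)):
    u,v=215+a/3.7,140+b/3.7; print(n,pt(T,u,v,.03).round(4),'d',pt(T,u,v).round(4))
C=cloud(T);c=T['color'].astype(int)
m=(c.max(-1)<75)&(C[...,0]>.50)&(C[...,0]<.57)&(C[...,1]>-.08)&(C[...,1]<.13)&(C[...,2]<.05);q=C[m]
print(len(q),q.min(0),q.max(0),np.percentile(q[:,2],[5,50,95]),cv2.minAreaRect((q[:,:2]*1000).astype(np.float32)))
```

```text
tip [0.532  0.1145 0.03  ] d [0.5335 0.1152 0.0172]
end [ 0.5425 -0.0545  0.03  ] d [ 0.5436 -0.0553  0.0211]
hmid [ 0.5402 -0.0022  0.03  ] d [ 0.5394 -0.0019  0.0366]
hl [0.5366 0.0471 0.03  ] d [0.5364 0.0471 0.0315]
spoonL [0.5937 0.0986 0.03  ] d [0.5942 0.0987 0.0271]
spoonR [ 0.6017 -0.0362  0.03  ] d [ 0.6034 -0.0369  0.0207]
barL [0.4332 0.0777 0.03  ] d [0.4325 0.0771 0.0542]
barR [ 0.4349 -0.0231  0.03  ] d [ 0.4357 -0.0249  0.0034]
barM [0.4341 0.0263 0.03  ] d [0.4334 0.0269 0.0551]
310 [ 0.52890486 -0.05255539  0.01569697] [0.55355231 0.04928522 0.03903021] [0.02814974 0.03299682 0.03684419] ((540.271240234375, -1.6136436462402344), (22.158693313598633, 102.23974609375), 4.660378932952881)
```

```bash
python3 -m handwheel '[{"linear":[0.15,0.08,0],"twist":-0.03,"gripper":-0.1},{"linear":[0.3,0.16,0],"twist":-0.073,"gripper":-0.1},{"linear":[0.5,0.26,0],"twist":-0.073,"gripper":-0.1},{"linear":[0.7,0.36,0],"twist":-0.073,"gripper":-0.1},{"linear":[0.9,0.46,0],"twist":-0.073,"gripper":-0.1},{"linear":[1,0.517,0],"twist":-0.073,"gripper":-0.1},{"linear":[1,0.517,0],"twist":-0.073,"gripper":-0.1},{"linear":[1,0.517,0.2],"twist":-0.073,"gripper":-0.1},{"linear":[1,0.517,0.4],"twist":-0.073,"gripper":-0.1},{"linear":[1,0.517,0.5],"twist":-0.073,"gripper":-0.1},{"linear":[1,0.517,0.5],"twist":-0.073,"gripper":-0.1},{"linear":[1,0.517,0.5],"twist":-0.073,"gripper":-0.1}]'
```

```text
clock: 27.2
eef_pos: [0.5363, 0.0323, 0.1135]
orientation: [[-0.077, 0.997, -0.002], [0.997, 0.077, 0.001], [0.001, -0.002, -1.0]]
contact_force: [0.6, -0.4, 1.1]
opening: 0.0393
finger_force: 0.0
```

```bash
python3 -m handwheel '[{"linear":[-0.027,0.003,0.08],"twist":0,"gripper":-0.1},{"linear":[-0.027,0.003,0.16],"twist":0,"gripper":-0.1},{"linear":[-0.027,0.003,0.24],"twist":0,"gripper":-0.1},{"linear":[-0.027,0.003,0.32],"twist":0,"gripper":-0.1},{"linear":[-0.027,0.003,0.39],"twist":0,"gripper":-0.1},{"linear":[-0.027,0.003,0.44],"twist":0,"gripper":-0.1},{"linear":[-0.027,0.003,0.44],"twist":0,"gripper":-0.1},{"linear":[-0.027,0.003,0.44],"twist":0,"gripper":-0.1}]'
```

```text
clock: 27.87
eef_pos: [0.5386, 0.0257, 0.0262]
orientation: [[-0.075, 0.997, 0.0], [0.997, 0.075, 0.0], [0.0, 0.0, -1.0]]
contact_force: [0.4, 0.3, 0.1]
opening: 0.0392
finger_force: 0.0
```

```bash
python3 -m handwheel '[{"linear":[0,-0.003,0.01],"twist":0,"gripper":-0.1},{"linear":[0,-0.003,0.023],"twist":0,"gripper":-0.1},{"linear":[0,-0.003,0.023],"twist":0,"gripper":-0.1},{"linear":[0,-0.003,0.023],"twist":0,"gripper":-0.3},{"linear":[0,-0.003,0.023],"twist":0,"gripper":-0.45},{"linear":[0,-0.003,0.023],"twist":0,"gripper":-0.6},{"linear":[0,-0.003,0.023],"twist":0,"gripper":-0.8},{"linear":[0,-0.003,0.023],"twist":0,"gripper":-0.8},{"linear":[0,-0.003,0.023],"twist":0,"gripper":-0.8},{"linear":[0,-0.003,0.023],"twist":0,"gripper":-0.8}]' 30
python3 -m handwheel '[{"linear":[0,0,-0.05],"twist":0,"gripper":-0.8},{"linear":[0,0,-0.12],"twist":0,"gripper":-0.8},{"linear":[0,0,-0.22],"twist":0,"gripper":-0.8},{"linear":[0,0,-0.34],"twist":0,"gripper":-0.8},{"linear":[0,0,-0.46],"twist":0,"gripper":-0.8},{"linear":[0,0,-0.58],"twist":0,"gripper":-0.8},{"linear":[0,0,-0.7],"twist":0,"gripper":-0.8},{"linear":[0,0,-0.7],"twist":0,"gripper":-0.8}]'
```

```text
clock: 28.7
eef_pos: [0.5378, 0.0253, 0.0212]
orientation: [[-0.075, 0.997, 0.0], [0.997, 0.075, 0.0], [-0.0, 0.0, -1.0]]
contact_force: [-0.2, -0.0, 2.5]
opening: 0.0249
finger_force: 30.0
clock: 29.37
eef_pos: [0.5401, 0.0261, 0.167]
orientation: [[-0.076, 0.997, 0.007], [0.997, 0.076, -0.0], [-0.001, 0.007, -1.0]]
contact_force: [0.8, 0.3, -1.1]
opening: 0.0247
finger_force: 30.0
```

```bash
python3 -m handwheel '[{"linear":[0.08,-0.01,0],"twist":-0.08,"gripper":-0.8},{"linear":[0.18,-0.02,0],"twist":-0.18,"gripper":-0.8},{"linear":[0.28,-0.03,0],"twist":-0.28,"gripper":-0.8},{"linear":[0.38,-0.04,0],"twist":-0.38,"gripper":-0.8},{"linear":[0.48,-0.05,0],"twist":-0.48,"gripper":-0.8},{"linear":[0.58,-0.06,0],"twist":-0.58,"gripper":-0.8},{"linear":[0.66,-0.065,0],"twist":-0.67,"gripper":-0.8},{"linear":[0.7,-0.07,0],"twist":-0.744,"gripper":-0.8},{"linear":[0.7,-0.07,0],"twist":-0.744,"gripper":-0.8},{"linear":[0.7,-0.07,0],"twist":-0.744,"gripper":-0.8}]'
```

```text
clock: 30.2
eef_pos: [0.513, 0.1639, 0.1613]
orientation: [[-0.753, 0.658, 0.0], [0.658, 0.753, -0.0], [-0.0, -0.0, -1.0]]
contact_force: [0.2, -1.0, -0.8]
opening: 0.0249
finger_force: 30.0
```

```bash
python3 -m handwheel '[{"linear":[0.05,0.04,0],"twist":-0.08,"gripper":-0.8},{"linear":[0.12,0.1,0],"twist":-0.18,"gripper":-0.8},{"linear":[0.2,0.17,0],"twist":-0.28,"gripper":-0.8},{"linear":[0.28,0.24,0],"twist":-0.38,"gripper":-0.8},{"linear":[0.36,0.31,0],"twist":-0.48,"gripper":-0.8},{"linear":[0.44,0.38,0],"twist":-0.58,"gripper":-0.8},{"linear":[0.5,0.42,0],"twist":-0.67,"gripper":-0.8},{"linear":[0.538,0.453,0],"twist":-0.746,"gripper":-0.8},{"linear":[0.538,0.453,0],"twist":-0.746,"gripper":-0.8},{"linear":[0.538,0.453,0],"twist":-0.746,"gripper":-0.8},{"linear":[0.538,0.453,0],"twist":-0.746,"gripper":-0.8}]'
python3 - <<'E'
from h import *
S=snap('side','p1.png')
E
```

```text
clock: 31.12
eef_pos: [0.4922, 0.3012, 0.1608]
orientation: [[-0.998, -0.059, -0.0], [-0.059, 0.998, -0.001], [0.0, -0.001, -1.0]]
contact_force: [0.9, -0.0, -1.1]
opening: 0.0243
finger_force: 30.0
```

View pics/p1.png

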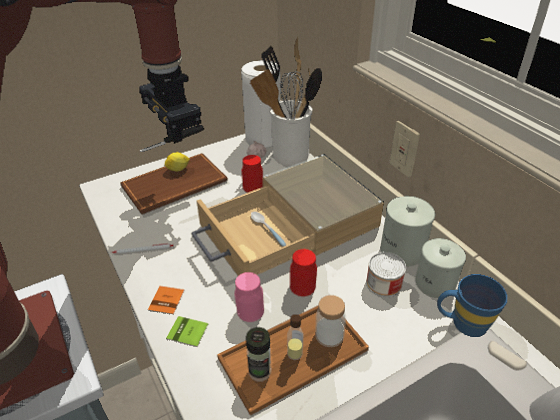

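```bash
python3 -m handwheel '[{"linear":[0,0.007,0.08],"twist":0,"gripper":-0.8},{"linear":[0,0.007,0.2],"twist":0,"gripper":-0.8},{"linear":[0,0.007,0.32],"twist":0,"gripper":-0.8},{"linear":[0,0.007,0.44],"twist":0,"gripper":-0.8},{"linear":[0,0.007,0.54],"twist":0,"gripper":-0.8},{"linear":[0,0.007,0.62],"twist":0,"gripper":-0.8},{"linear":[0,0.007,0.67],"twist":0,"gripper":-0.8},{"linear":[0,0.007,0.69],"twist":0,"gripper":-0.8},{"linear":[0,0.007,0.69],"twist":0,"gripper":-0.8},{"linear":[0,0.007,0.69],"twist":0,"gripper":-0.8}]'
```

```text
clock: 32.0
eef_pos: [0.4919, 0.3045, 0.0238]
orientation: [[-0.998, -0.064, 0.001], [-0.064, 0.998, 0.001], [-0.001, 0.001, -1.0]]
contact_force: [0.1, 0.5, -0.8]
opening: 0.0247
finger_force: 30.0
```

```bash
python3 -m handwheel '[{"linear":[0,-0.005,0.005],"twist":0,"gripper":-0.8},{"linear":[0,-0.005,0.01],"twist":0,"gripper":-0.8},{"linear":[0,-0.005,0.015],"twist":0,"gripper":-0.8},{"linear":[0,-0.005,0.015],"twist":0,"gripper":-0.8},{"linear":[0,-0.005,0.015],"twist":0,"gripper":-0.8}]'
python3 -m handwheel '[{"linear":[0,0,0],"twist":0,"gripper":-0.4},{"linear":[0,0,0],"twist":0,"gripper":-0.25},{"linear":[0,0,0],"twist":0,"gripper":-0.25},{"linear":[0,0,0],"twist":0,"gripper":-0.25},{"linear":[0,0,-0.1],"twist":0,"gripper":-0.25},{"linear":[0,0,-0.25],"twist":0,"gripper":-0.25},{"linear":[0,0,-0.45],"twist":0,"gripper":-0.25},{"linear":[0,0,-0.65],"twist":0,"gripper":-0.25},{"linear":[0,0,-0.8],"twist":0,"gripper":-0.25},{"linear":[0,0,-0.8],"twist":0,"gripper":-0.25}]'
```

```text
clock: 32.42
eef_pos: [0.4917, 0.3032, 0.0202]
orientation: [[-0.998, -0.064, 0.0], [-0.064, 0.998, 0.0], [-0.0, 0.0, -1.0]]
contact_force: [-0.6, -0.5, 0.7]
opening: 0.0246
finger_force: 30.0
clock: 33.25
eef_pos: [0.4934, 0.3057, 0.1864]
orientation: [[-0.998, -0.065, 0.007], [-0.065, 0.998, 0.004], [-0.008, 0.004, -1.0]]
contact_force: [0.2, -0.1, -0.9]
opening: 0.0328
finger_force: 0.0
```

```bash
python3 -m handwheel '[{"linear":[0.02,-0.08,0],"twist":0.1,"gripper":-0.3},{"linear":[0.05,-0.18,0],"twist":0.21,"gripper":-0.3},{"linear":[0.08,-0.28,0],"twist":0.32,"gripper":-0.3},{"linear":[0.11,-0.4,0],"twist":0.43,"gripper":-0.3},{"linear":[0.14,-0.5,0],"twist":0.54,"gripper":-0.3},{"linear":[0.17,-0.6,0],"twist":0.65,"gripper":-0.3},{"linear":[0.19,-0.684,0],"twist":0.76,"gripper":-0.3},{"linear":[0.19,-0.684,0],"twist":0.78,"gripper":-0.3},{"linear":[0.19,-0.684,0],"twist":0.78,"gripper":-0.3}]'
python3 - <<'E'
from h import *
T=snap('top'); im=cv2.cvtColor(T['color'],cv2.COLOR_RGB2BGR);cv2.imwrite('pics/e1.png',cv2.resize(im[195:325,120:280],None,fx=4,fy=4,interpolation=cv2.INTER_CUBIC))
C=cloud(T);c=T['color'].astype(int)
m=(c.max(-1)<60)&(C[...,0]>.37)&(C[...,0]<.62)&(C[...,1]>.27)&(C[...,1]<.34)&(C[...,2]<.05)&(C[...,2]>.022);q=C[m]
print(len(q),q.min(0),q.max(0),cv2.minAreaRect((q[:,:2]*1000).astype(np.float32)))
E
```

```text
clock: 34.0
eef_pos: [0.4625, 0.1634, 0.1801]
orientation: [[-0.729, 0.685, 0.001], [0.685, 0.729, -0.001], [-0.001, -0.0, -1.0]]
contact_force: [-0.3, -0.1, -0.4]
opening: 0.0303
finger_force: 0.0Traceback (most recent call last):
  File "<stdin>", line 5, in <module>
    return umr_minimum(a, axis, None, out, keepdims, initial, where)
ValueError: zero-size array to reduction operation minimum which has no identity
```

View pics/e1.png

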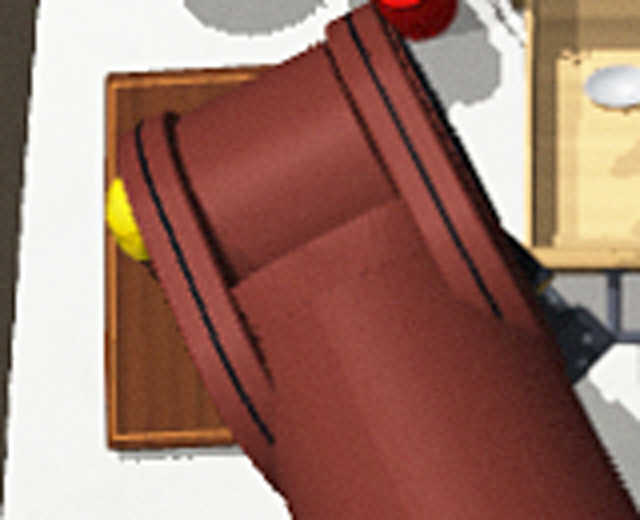

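```bash
python3 -m handwheel '[{"linear":[-0.04,-0.06,0],"twist":0.1,"gripper":-0.3},{"linear":[-0.09,-0.14,0],"twist":0.21,"gripper":-0.3},{"linear":[-0.14,-0.23,0],"twist":0.32,"gripper":-0.3},{"linear":[-0.2,-0.33,0],"twist":0.43,"gripper":-0.3},{"linear":[-0.26,-0.42,0],"twist":0.54,"gripper":-0.3},{"linear":[-0.31,-0.5,0],"twist":0.65,"gripper":-0.3},{"linear":[-0.35,-0.57,0],"twist":0.76,"gripper":-0.3},{"linear":[-0.366,-0.59,0],"twist":0.78,"gripper":-0.3},{"linear":[-0.366,-0.59,0],"twist":0.78,"gripper":-0.3},{"linear":[-0.366,-0.59,0],"twist":0.78,"gripper":-0.3}]'
python3 - <<'E'
from h import *
for n in('top','side'):
    s=snap(n);C=cloud(s);X,Y,Z=C[...,0],C[...,1],C[...,2]
    m=(np.abs(Z-.052)<.008)&(X>.415)&(X<.45)&(np.abs(Y-.03)<.08);q=C[m]
    if len(q):print(n,len(q),np.median(q,axis=0),q.min(0),q.max(0))
    c=s['color'].astype(int)
    m=(c.max(-1)<60)&(X>.37)&(X<.62)&(Y>.27)&(Y<.34)&(Z<.05)&(Z>.022);q=C[m]
    if len(q):print('handle',len(q),q.min(0),q.max(0),cv2.minAreaRect((q[:,:2]*1000).astype(np.float32)))
    im=cv2.cvtColor(s['color'],cv2.COLOR_RGB2BGR)
    if n=='side': cv2.imwrite('pics/e2.png',cv2.resize(im[135:225,110:270],None,fx=4.5,fy=4.5,interpolation=cv2.INTER_CUBIC))
E
```

```text
clock: 34.88
eef_pos: [0.4356, 0.0294, 0.18]
orientation: [[-0.008, 1.0, 0.0], [1.0, 0.008, 0.001], [0.001, 0.0, -1.0]]
contact_force: [-0.5, 0.2, 0.1]
opening: 0.0301
finger_force: 0.0
handle 321 [0.46513646 0.29219785 0.02233564] [0.56855667 0.31747865 0.036973  ] ((516.6533203125, 303.71539306640625), (104.05176544189453, 23.318220138549805), 3.195129156112671)
side 204 [0.43256423 0.02304595 0.05239344] [ 0.4263971  -0.02438134  0.04559349] [0.44999546 0.08025389 0.05590863]
handle 83 [0.46370807 0.28948155 0.02202608] [0.54469448 0.30979676 0.03352106] ((504.63800048828125, 298.2264709472656), (81.47891998291016, 18.12027931213379), 3.8276162147521973)
```

View pics/e2.png

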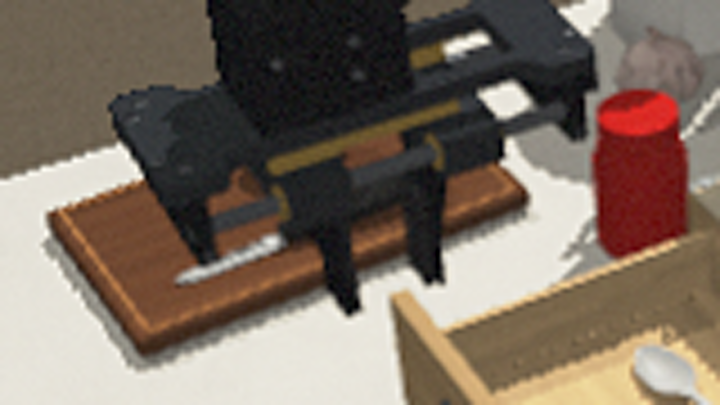

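The peeler lies along the board's clear half, its blade tip at crop (180,280). Now I'll shut the drawer.

```bash
python3 -m handwheel '[{"linear":[-0.007,-0.011,0.1],"twist":0,"gripper":-0.3},{"linear":[-0.007,-0.011,0.25],"twist":0,"gripper":-0.3},{"linear":[-0.007,-0.011,0.4],"twist":0,"gripper":-0.3},{"linear":[-0.007,-0.011,0.52],"twist":0,"gripper":-0.3},{"linear":[-0.007,-0.011,0.62],"twist":0,"gripper":-0.3},{"linear":[-0.007,-0.011,0.69],"twist":0,"gripper":-0.3},{"linear":[-0.007,-0.011,0.735],"twist":0,"gripper":-0.3},{"linear":[-0.007,-0.011,0.735],"twist":0,"gripper":-0.3},{"linear":[-0.007,-0.011,0.735],"twist":0,"gripper":-0.3}]'
python3 -m handwheel '[{"linear":[0,0,0],"twist":0,"gripper":-0.5},{"linear":[0,0,0],"twist":0,"gripper":-0.7},{"linear":[0,0,0],"twist":0,"gripper":-0.9},{"linear":[0,0,0],"twist":0,"gripper":-1},{"linear":[0,0,0],"twist":0,"gripper":-1},{"linear":[0,0,0],"twist":0,"gripper":-1}]' 30
python3 -m handwheel '[{"linear":[0,0.04,0],"twist":0,"gripper":-1},{"linear":[0.002,0.1,0],"twist":0,"gripper":-1},{"linear":[0.004,0.18,0],"twist":0,"gripper":-1},{"linear":[0.006,0.26,0],"twist":0,"gripper":-1},{"linear":[0.007,0.34,0],"twist":0,"gripper":-1},{"linear":[0.008,0.42,0],"twist":0,"gripper":-1},{"linear":[0.009,0.5,0],"twist":0,"gripper":-1},{"linear":[0.01,0.58,0],"twist":0,"gripper":-1},{"linear":[0.011,0.66,0],"twist":0,"gripper":-1},{"linear":[0.012,0.72,0],"twist":0,"gripper":-1},{"linear":[0.012,0.76,0],"twist":0,"gripper":-1},{"linear":[0.012,0.78,0],"twist":0,"gripper":-1},{"linear":[0.012,0.78,0],"twist":0,"gripper":-1}]'
```

```text
clock: 35.73
eef_pos: [0.4332, 0.0275, 0.0332]
orientation: [[-0.004, 1.0, -0.0], [1.0, 0.004, 0.001], [0.001, -0.0, -1.0]]
contact_force: [-0.4, 0.0, 0.3]
opening: 0.0305
finger_force: 0.0
clock: 36.23
eef_pos: [0.4335, 0.0265, 0.0334]
orientation: [[-0.002, 1.0, 0.001], [1.0, 0.002, -0.0], [-0.0, 0.001, -1.0]]
contact_force: [-1.0, -0.1, 5.0]
opening: 0.0079
finger_force: 30.0
clock: 37.32
eef_pos: [0.5907, 0.0296, 0.0335]
orientation: [[-0.002, 1.0, 0.002], [1.0, 0.002, 0.001], [0.001, 0.002, -1.0]]
contact_force: [-0.4, -0.2, 5.7]
opening: 0.0076
finger_force: 30.0
```

```bash
python3 -m handwheel '[{"linear":[0,0.01,0],"twist":0,"gripper":-1},{"linear":[0,0.02,0],"twist":0,"gripper":-1},{"linear":[0,0.028,0],"twist":0,"gripper":-1},{"linear":[0,0.028,0],"twist":0,"gripper":-1},{"linear":[0,0.028,0],"twist":0,"gripper":-1}]'
python3 -m handwheel '[{"linear":[0,0.005,0],"twist":0,"gripper":-1},{"linear":[0,0.01,0],"twist":0,"gripper":-1},{"linear":[0,0.01,0],"twist":0,"gripper":-1},{"linear":[0,0.01,0],"twist":0,"gripper":-1}]'
```

```text
clock: 37.73
eef_pos: [0.5952, 0.0297, 0.0335]
orientation: [[-0.002, 1.0, 0.001], [1.0, 0.002, 0.0], [0.0, 0.001, -1.0]]
contact_force: [1.0, 1.3, 4.7]
opening: 0.0075
finger_force: 30.0
clock: 38.07
eef_pos: [0.597, 0.0297, 0.0335]
orientation: [[-0.002, 1.0, 0.001], [1.0, 0.002, 0.0], [0.0, 0.001, -1.0]]
contact_force: [0.8, 1.0, 6.0]
opening: 0.0079
finger_force: 30.0
```

```bash
python3 -m handwheel '[{"linear":[0,0.005,0],"twist":0,"gripper":-1},{"linear":[0,0.01,0],"twist":0,"gripper":-1},{"linear":[0,0.01,0],"twist":0,"gripper":-1},{"linear":[0,0.01,0],"twist":0,"gripper":-1}]'
python3 -m handwheel '[{"linear":[0,0.005,0],"twist":0,"gripper":-1},{"linear":[0,0.01,0],"twist":0,"gripper":-1},{"linear":[0,0.01,0],"twist":0,"gripper":-1},{"linear":[0,0.01,0],"twist":0,"gripper":-1}]'
```

```text
clock: 38.4
eef_pos: [0.5989, 0.0298, 0.0335]
orientation: [[-0.002, 1.0, 0.001], [1.0, 0.002, 0.0], [0.0, 0.001, -1.0]]
contact_force: [1.1, 0.9, 5.9]
opening: 0.0078
finger_force: 30.0
clock: 38.73
eef_pos: [0.6, 0.0298, 0.0335]
orientation: [[-0.002, 1.0, -0.001], [1.0, 0.002, -0.0], [-0.0, -0.001, -1.0]]
contact_force: [-4.4, 1.6, 10.2]
opening: 0.0079
finger_force: 30.0
```

```bash
python3 -m handwheel '[{"linear":[0,0.005,0],"twist":0,"gripper":-1},{"linear":[0,0.012,0],"twist":0,"gripper":-1},{"linear":[0,0.012,0],"twist":0,"gripper":-1},{"linear":[0,0.012,0],"twist":0,"gripper":-1}]'
python3 - <<'E'
from h import *
for n in('top','side'):
    s=snap(n);C=cloud(s);X,Y,Z=C[...,0],C[...,1],C[...,2]
    for a,b in((-.07,.0),(.06,.13)):
        m=(np.abs(Z-.052)<.008)&(X>.585)&(X<.615)&(Y>a)&(Y<b);q=C[m]
        if len(q):print(n,len(q),np.median(q,axis=0))
    m=(np.abs(Z-.08)<.004)&(X>.62)&(X<.66)&(Y>-.08)&(Y<-.05);q=C[m]
    if len(q):print('front top edge min x',np.percentile(q[:,0],2))
E
```

```text
clock: 39.07
eef_pos: [0.6, 0.0298, 0.0333]
orientation: [[-0.003, 1.0, -0.006], [1.0, 0.003, -0.001], [-0.001, -0.006, -1.0]]
contact_force: [-16.4, -0.5, 20.3]
opening: 0.0081
finger_force: 30.0
top 42 [0.60217536 0.07841856 0.05399358]
side 51 [ 0.60132137 -0.01622852  0.05159631]
side 1 [0.59259519 0.06155869 0.04980107]
front top edge min x 0.6414338988897608
```

```bash
python3 -m handwheel '[{"linear":[0,-0.012,0],"twist":0,"gripper":-1},{"linear":[0,-0.012,0],"twist":0,"gripper":-0.6},{"linear":[0,-0.012,0],"twist":0,"gripper":-0.3},{"linear":[0,-0.012,0],"twist":0,"gripper":-0.3},{"linear":[0,-0.012,0],"twist":0,"gripper":-0.3},{"linear":[0,-0.012,-0.1],"twist":0,"gripper":-0.3},{"linear":[0,-0.012,-0.25],"twist":0,"gripper":-0.3},{"linear":[0,-0.012,-0.45],"twist":0,"gripper":-0.3},{"linear":[0,-0.012,-0.65],"twist":0,"gripper":-0.3},{"linear":[0,-0.012,-0.78],"twist":0,"gripper":-0.1},{"linear":[0,-0.012,-0.78],"twist":0,"gripper":0.2}]'
python3 -m handwheel '[{"linear":[-0.15,-0.09,0],"twist":0,"gripper":0.2},{"linear":[-0.3,-0.18,0],"twist":0,"gripper":0.2},{"linear":[-0.45,-0.28,0],"twist":0,"gripper":0.2},{"linear":[-0.6,-0.37,0],"twist":0,"gripper":0.2},{"linear":[-0.77,-0.48,0],"twist":0,"gripper":0.2}]' >/dev/null
python3 -m handwheel '[{"linear":[-0.15,-0.09,0],"twist":0,"gripper":0.2},{"linear":[-0.3,-0.18,0],"twist":0,"gripper":0.2},{"linear":[-0.45,-0.28,0],"twist":0,"gripper":0.2},{"linear":[-0.6,-0.37,0],"twist":0,"gripper":0.2},{"linear":[-0.77,-0.48,0],"twist":0,"gripper":0.2},{"linear":[-0.77,-0.48,0],"twist":0,"gripper":0.2},{"linear":[-0.77,-0.48,0],"twist":0,"gripper":0.2},{"linear":[-0.77,-0.48,0],"twist":0,"gripper":0.2}]'
python3 - <<'E'
from h import *
for n in('top','side'):
    s=snap(n);C=cloud(s);X,Y,Z=C[...,0],C[...,1],C[...,2]
    m=(np.abs(Z-.052)<.008)&(X>.58)&(X<.615)&(np.abs(Y-.03)<.07);q=C[m]
    if len(q):print(n,len(q),np.median(q,axis=0))
    m=(np.abs(Z-.08)<.004)&(X>.62)&(X<.66)&(Y>-.08)&(Y<-.05);q=C[m]
    if len(q):print('front top edge min x',np.percentile(q[:,0],2))
E
```

```text
clock: 40.08
eef_pos: [0.6034, 0.0301, 0.1951]
orientation: [[-0.002, 1.0, 0.008], [1.0, 0.002, 0.0], [0.0, 0.008, -1.0]]
contact_force: [-0.1, 0.2, 0.1]
opening: 0.0376
finger_force: 0.0
clock: 41.17
eef_pos: [0.4092, -0.2787, 0.1885]
orientation: [[-0.001, 1.0, -0.0], [1.0, 0.001, 0.001], [0.001, -0.0, -1.0]]
contact_force: [0.2, 0.3, 1.0]
opening: 0.0522
finger_force: 0.0
top 193 [0.59971794 0.03506596 0.05416652]
front top edge min x 0.6428037564270921
side 7 [ 0.60764376 -0.01470652  0.05125506]
front top edge min x 0.6428936036767471
```

```bash
python3 -m handwheel '[{"linear":[0.006,-0.012,0.08],"twist":0,"gripper":0.2},{"linear":[0.006,-0.012,0.2],"twist":0,"gripper":0.2},{"linear":[0.006,-0.012,0.32],"twist":0,"gripper":0.2},{"linear":[0.006,-0.012,0.44],"twist":0,"gripper":0.2},{"linear":[0.006,-0.012,0.55],"twist":0,"gripper":0.2},{"linear":[0.006,-0.012,0.62],"twist":0,"gripper":0.2},{"linear":[0.006,-0.012,0.65],"twist":0,"gripper":0.2},{"linear":[0.006,-0.012,0.65],"twist":0,"gripper":0.2},{"linear":[0.006,-0.012,0.65],"twist":0,"gripper":0.2}]'
python3 -m handwheel '[{"linear":[0,0,0],"twist":0,"gripper":0.05},{"linear":[0,0,0],"twist":0,"gripper":-0.1},{"linear":[0,0,0],"twist":0,"gripper":-0.3},{"linear":[0,0,0],"twist":0,"gripper":-0.4},{"linear":[0,0,0],"twist":0,"gripper":-0.4},{"linear":[0,0,0],"twist":0,"gripper":-0.4}]' 20
python3 -m handwheel '[{"linear":[0,0,-0.06],"twist":0,"gripper":-0.4},{"linear":[0,0,-0.15],"twist":0,"gripper":-0.4},{"linear":[0,0,-0.28],"twist":0,"gripper":-0.4},{"linear":[0,0,-0.42],"twist":0,"gripper":-0.4},{"linear":[0,0,-0.55],"twist":0,"gripper":-0.4},{"linear":[0,0,-0.65],"twist":0,"gripper":-0.4},{"linear":[0,0,-0.67],"twist":0,"gripper":-0.4},{"linear":[0,0,-0.67],"twist":0,"gripper":-0.4}]'
```

```text
clock: 42.02
eef_pos: [0.4075, -0.2773, 0.0594]
orientation: [[-0.003, 1.0, 0.0], [1.0, 0.003, 0.0], [0.0, 0.0, -1.0]]
contact_force: [0.7, -0.5, -0.3]
opening: 0.0522
finger_force: 0.0
clock: 42.52
eef_pos: [0.4074, -0.2782, 0.0598]
orientation: [[-0.002, 1.0, 0.001], [1.0, 0.002, -0.001], [-0.001, 0.001, -1.0]]
contact_force: [-0.8, 0.7, 6.2]
opening: 0.0401
finger_force: 20.0
clock: 43.18
eef_pos: [0.4075, -0.2782, 0.1948]
orientation: [[-0.002, 1.0, 0.002], [1.0, 0.002, -0.002], [-0.002, 0.002, -1.0]]
contact_force: [-0.8, 0.2, -1.4]
opening: 0.0405
finger_force: 20.0
```

```bash
python3 -m handwheel '[{"linear":[0.08,0.02,0],"twist":0,"gripper":-0.4},{"linear":[0.2,0.06,0],"twist":0,"gripper":-0.4},{"linear":[0.36,0.11,0],"twist":0,"gripper":-0.4},{"linear":[0.52,0.16,0],"twist":0,"gripper":-0.4},{"linear":[0.68,0.21,0],"twist":0,"gripper":-0.4},{"linear":[0.84,0.26,0],"twist":0,"gripper":-0.4},{"linear":[1,0.3,0],"twist":0,"gripper":-0.4}]' >/dev/null
python3 -m handwheel '[{"linear":[0.16,0.05,0],"twist":0,"gripper":-0.4},{"linear":[0.32,0.1,0],"twist":0,"gripper":-0.4},{"linear":[0.48,0.15,0],"twist":0,"gripper":-0.4},{"linear":[0.64,0.2,0],"twist":0,"gripper":-0.4},{"linear":[0.8,0.24,0],"twist":0,"gripper":-0.4},{"linear":[0.92,0.27,0],"twist":0,"gripper":-0.4},{"linear":[0.963,0.287,0],"twist":0,"gripper":-0.4},{"linear":[0.963,0.287,0],"twist":0,"gripper":-0.4},{"linear":[0.963,0.287,0],"twist":0,"gripper":-0.4}]'
```

```text
clock: 44.52
eef_pos: [0.5229, 0.1145, 0.1919]
orientation: [[-0.003, 1.0, -0.002], [1.0, 0.003, -0.0], [-0.0, -0.002, -1.0]]
contact_force: [0.2, -0.9, -1.6]
opening: 0.0404
finger_force: 20.0
```

```bash
python3 -m handwheel '[{"linear":[0,0.007,0.08],"twist":0,"gripper":-0.4},{"linear":[0,0.007,0.2],"twist":0,"gripper":-0.4},{"linear":[0,0.007,0.32],"twist":0,"gripper":-0.4},{"linear":[0,0.007,0.44],"twist":0,"gripper":-0.4},{"linear":[0,0.007,0.54],"twist":0,"gripper":-0.4},{"linear":[0,0.007,0.62],"twist":0,"gripper":-0.4},{"linear":[0,0.007,0.66],"twist":0,"gripper":-0.4},{"linear":[0,0.007,0.675],"twist":0,"gripper":-0.4},{"linear":[0,0.007,0.675],"twist":0,"gripper":-0.4},{"linear":[0,0.007,0.675],"twist":0,"gripper":-0.4},{"linear":[0,0.007,0.675],"twist":0,"gripper":-0.4}]'
```

```text
clock: 45.43
eef_pos: [0.5256, 0.1149, 0.059]
orientation: [[-0.001, 1.0, 0.002], [1.0, 0.001, -0.0], [-0.0, 0.002, -1.0]]
contact_force: [-0.3, 0.3, -0.3]
opening: 0.0404
finger_force: 20.0
```

```bash
python3 -m handwheel '[{"linear":[-0.002,-0.004,0.008],"twist":0,"gripper":-0.4},{"linear":[-0.002,-0.004,0.016],"twist":0,"gripper":-0.4},{"linear":[-0.002,-0.004,0.023],"twist":0,"gripper":-0.4},{"linear":[-0.002,-0.004,0.023],"twist":0,"gripper":-0.4},{"linear":[-0.002,-0.004,0.023],"twist":0,"gripper":-0.4}]'
```

```text
clock: 45.85
eef_pos: [0.5243, 0.1147, 0.0539]
orientation: [[-0.002, 1.0, 0.0], [1.0, 0.002, -0.0], [-0.0, 0.0, -1.0]]
contact_force: [-1.9, -0.7, 5.2]
opening: 0.0402
finger_force: 20.0
```

```bash
python3 -m handwheel '[{"linear":[0,0,0],"twist":0,"gripper":-0.1},{"linear":[0,0,0],"twist":0,"gripper":0.1},{"linear":[0,0,0],"twist":0,"gripper":0.2},{"linear":[0,0,0],"twist":0,"gripper":0.2},{"linear":[0,0,-0.1],"twist":0,"gripper":0.2},{"linear":[0,0,-0.25],"twist":0,"gripper":0.2},{"linear":[0,0,-0.42],"twist":0,"gripper":0.2},{"linear":[0,0,-0.58],"twist":0,"gripper":0.2},{"linear":[0,0,-0.68],"twist":0,"gripper":0},{"linear":[0,0,-0.68],"twist":0,"gripper":-0.15}]'
python3 -m handwheel '[{"linear":[-0.2,-0.02,0],"twist":0,"gripper":-0.15},{"linear":[-0.4,-0.04,0],"twist":0,"gripper":-0.15},{"linear":[-0.6,-0.06,0],"twist":0,"gripper":-0.15},{"linear":[-0.8,-0.08,0],"twist":0,"gripper":-0.15},{"linear":[-0.98,-0.1,0],"twist":0,"gripper":-0.15}]' >/dev/null
python3 -m handwheel '[{"linear":[-0.2,-0.02,0],"twist":0,"gripper":-0.15},{"linear":[-0.4,-0.04,0],"twist":0,"gripper":-0.15},{"linear":[-0.6,-0.06,0],"twist":0,"gripper":-0.15},{"linear":[-0.8,-0.08,0],"twist":0,"gripper":-0.15},{"linear":[-0.98,-0.11,0],"twist":0,"gripper":-0.15},{"linear":[-0.98,-0.11,0],"twist":0,"gripper":-0.15},{"linear":[-0.98,-0.11,0],"twist":0,"gripper":-0.15},{"linear":[-0.98,-0.11,0],"twist":0,"gripper":-0.15}]'
python3 - <<'E'
from h import *
for n in('top','side'):
    s=snap(n); C=cloud(s)
    for j,x,y,h in(('pep',.525,.114,.105),('vial',.481,-.277,.113)):
        m=(np.hypot(C[...,0]-x,C[...,1]-y)<.03)&(C[...,2]>h-.012)&(C[...,2]<h+.008);q=C[m];print(j,len(q),(q.max(0)+q.min(0))/2 if len(q) else 0)
E
```

```text
clock: 46.68
eef_pos: [0.5263, 0.1156, 0.1938]
orientation: [[-0.002, 1.0, 0.007], [1.0, 0.002, 0.001], [0.001, 0.007, -1.0]]
contact_force: [0.3, 0.3, -0.3]
opening: 0.045
finger_force: 0.0
clock: 47.77
eef_pos: [0.4828, -0.2766, 0.1887]
orientation: [[-0.002, 1.0, -0.0], [1.0, 0.002, 0.001], [0.001, -0.0, -1.0]]
contact_force: [1.1, 0.7, -0.4]
opening: 0.0371
finger_force: 0.0
pep 224 [0.52375817 0.11386968 0.10172725]
vial 53 [ 0.48173882 -0.27610645  0.1078989 ]
pep 212 [0.52223057 0.11251861 0.10021688]
vial 113 [ 0.48052494 -0.27634836  0.10685862]
```

```bash
python3 -m handwheel '[{"linear":[0,-0.011,0.08],"twist":0,"gripper":-0.15},{"linear":[0,-0.011,0.18],"twist":0,"gripper":-0.15},{"linear":[0,-0.011,0.28],"twist":0,"gripper":-0.15},{"linear":[0,-0.011,0.38],"twist":0,"gripper":-0.15},{"linear":[0,-0.011,0.47],"twist":0,"gripper":-0.15},{"linear":[0,-0.011,0.54],"twist":0,"gripper":-0.15},{"linear":[0,-0.011,0.565],"twist":0,"gripper":-0.15},{"linear":[0,-0.011,0.565],"twist":0,"gripper":-0.15},{"linear":[0,-0.011,0.565],"twist":0,"gripper":-0.15}]'
python3 -m handwheel '[{"linear":[0,0,0],"twist":0,"gripper":-0.35},{"linear":[0,0,0],"twist":0,"gripper":-0.45},{"linear":[0,0,0],"twist":0,"gripper":-0.55},{"linear":[0,0,0],"twist":0,"gripper":-0.65},{"linear":[0,0,0],"twist":0,"gripper":-0.8},{"linear":[0,0,0],"twist":0,"gripper":-0.8},{"linear":[0,0,0],"twist":0,"gripper":-0.8}]' 12
python3 -m handwheel '[{"linear":[0,0,-0.06],"twist":0,"gripper":-0.8},{"linear":[0,0,-0.15],"twist":0,"gripper":-0.8},{"linear":[0,0,-0.28],"twist":0,"gripper":-0.8},{"linear":[0,0,-0.42],"twist":0,"gripper":-0.8},{"linear":[0,0,-0.53],"twist":0,"gripper":-0.8},{"linear":[0,0,-0.6],"twist":0,"gripper":-0.8},{"linear":[0,0,-0.6],"twist":0,"gripper":-0.8}]'
```

```text
clock: 48.62
eef_pos: [0.4812, -0.2768, 0.077]
orientation: [[-0.003, 1.0, 0.0], [1.0, 0.003, -0.0], [-0.0, 0.0, -1.0]]
contact_force: [-0.0, -0.0, -0.1]
opening: 0.0375
finger_force: 0.0
clock: 49.2
eef_pos: [0.481, -0.2776, 0.0768]
orientation: [[-0.002, 1.0, 0.001], [1.0, 0.002, -0.0], [-0.0, 0.001, -1.0]]
contact_force: [-0.0, 0.7, 3.2]
opening: 0.0186
finger_force: 12.0
clock: 49.78
eef_pos: [0.482, -0.2779, 0.2003]
orientation: [[-0.002, 1.0, 0.004], [1.0, 0.002, -0.003], [-0.003, 0.004, -1.0]]
contact_force: [0.9, -0.3, -0.7]
opening: 0.0183
finger_force: 12.0
```

```bash
python3 -m handwheel '[{"linear":[0.08,0.01,0],"twist":0,"gripper":-0.8},{"linear":[0.2,0.03,0],"twist":0,"gripper":-0.8},{"linear":[0.35,0.05,0],"twist":0,"gripper":-0.8},{"linear":[0.5,0.07,0],"twist":0,"gripper":-0.8},{"linear":[0.65,0.09,0],"twist":0,"gripper":-0.8},{"linear":[0.8,0.1,0],"twist":0,"gripper":-0.8}]' >/dev/null
python3 -m handwheel '[{"linear":[0.15,0.02,0],"twist":0,"gripper":-0.8},{"linear":[0.3,0.04,0],"twist":0,"gripper":-0.8},{"linear":[0.45,0.06,0],"twist":0,"gripper":-0.8},{"linear":[0.6,0.07,0],"twist":0,"gripper":-0.8},{"linear":[0.7,0.085,0],"twist":0,"gripper":-0.8},{"linear":[0.745,0.09,0],"twist":0,"gripper":-0.8},{"linear":[0.745,0.09,0],"twist":0,"gripper":-0.8},{"linear":[0.745,0.09,0],"twist":0,"gripper":-0.8}]'
```

```text
clock: 50.95
eef_pos: [0.5175, 0.0311, 0.1957]
orientation: [[-0.002, 1.0, -0.001], [1.0, 0.002, -0.0], [-0.0, -0.001, -1.0]]
contact_force: [0.1, -0.5, -0.8]
opening: 0.0182
finger_force: 12.0
```

```bash
python3 -m handwheel '[{"linear":[0,0.008,0.08],"twist":0,"gripper":-0.8},{"linear":[0,0.008,0.2],"twist":0,"gripper":-0.8},{"linear":[0,0.008,0.32],"twist":0,"gripper":-0.8},{"linear":[0,0.008,0.42],"twist":0,"gripper":-0.8},{"linear":[0,0.008,0.51],"twist":0,"gripper":-0.8},{"linear":[0,0.008,0.57],"twist":0,"gripper":-0.8},{"linear":[0,0.008,0.6],"twist":0,"gripper":-0.8},{"linear":[0,0.008,0.61],"twist":0,"gripper":-0.8},{"linear":[0,0.008,0.61],"twist":0,"gripper":-0.8},{"linear":[0,0.008,0.61],"twist":0,"gripper":-0.8},{"linear":[0,0.008,0.61],"twist":0,"gripper":-0.8}]'
```

```text
clock: 51.87
eef_pos: [0.5203, 0.0315, 0.0753]
orientation: [[-0.002, 1.0, 0.001], [1.0, 0.002, -0.0], [-0.0, 0.001, -1.0]]
contact_force: [0.0, -0.5, -1.2]
opening: 0.0185
finger_force: 12.0
```

Lower 4.3 mm, release, and rise. The cork jar follows.

```bash
python3 -m handwheel '[{"linear":[0,0,0.007],"twist":0,"gripper":-0.8},{"linear":[0,0,0.014],"twist":0,"gripper":-0.8},{"linear":[0,0,0.021],"twist":0,"gripper":-0.8},{"linear":[0,0,0.021],"twist":0,"gripper":-0.8},{"linear":[0,0,0.021],"twist":0,"gripper":-0.8}]'
python3 -m handwheel '[{"linear":[0,0,0],"twist":0,"gripper":-0.6},{"linear":[0,0,0],"twist":0,"gripper":-0.4},{"linear":[0,0,0],"twist":0,"gripper":-0.2},{"linear":[0,0,0],"twist":0,"gripper":-0.2},{"linear":[0,0,-0.1],"twist":0,"gripper":-0.2},{"linear":[0,0,-0.25],"twist":0,"gripper":-0.2},{"linear":[0,0,-0.4],"twist":0,"gripper":0.2},{"linear":[0,0,-0.58],"twist":0,"gripper":0.6},{"linear":[0,0,-0.58],"twist":0,"gripper":0.6}]' >/dev/null
python3 -m handwheel '[{"linear":[-0.15,0.015,0],"twist":0,"gripper":0.6},{"linear":[-0.35,0.04,0],"twist":0,"gripper":0.6},{"linear":[-0.55,0.06,0],"twist":0,"gripper":0.6},{"linear":[-0.77,0.08,0],"twist":0,"gripper":0.6}]' >/dev/null
python3 -m handwheel '[{"linear":[-0.2,0.02,0],"twist":0,"gripper":0.6},{"linear":[-0.4,0.04,0],"twist":0,"gripper":0.6},{"linear":[-0.6,0.07,0],"twist":0,"gripper":0.6},{"linear":[-0.77,0.09,0],"twist":0,"gripper":0.6},{"linear":[-0.77,0.09,0],"twist":0,"gripper":0.6},{"linear":[-0.77,0.09,0],"twist":0,"gripper":0.6},{"linear":[-0.77,0.09,0],"twist":0,"gripper":0.6}]'
python3 - <<'E'
from h import *
for n in('top','side'):
    s=snap(n); C=cloud(s)
    for j,x,y,h in(('pep',.525,.114,.105),('vial',.52,.0315,.107)):
        m=(np.hypot(C[...,0]-x,C[...,1]-y)<.03)&(C[...,2]>h-.012)&(C[...,2]<h+.008);q=C[m];print(j,len(q),(q.max(0)+q.min(0))/2 if len(q) else 0)
E
```

```text
clock: 52.28
eef_pos: [0.5202, 0.0317, 0.0707]
orientation: [[-0.002, 1.0, 0.001], [1.0, 0.002, -0.0], [-0.0, 0.001, -1.0]]
contact_force: [0.1, -0.4, 5.7]
opening: 0.0185
finger_force: 12.0
clock: 53.95
eef_pos: [0.554, -0.2728, 0.1857]
orientation: [[-0.002, 1.0, -0.0], [1.0, 0.002, 0.001], [0.001, -0.0, -1.0]]
contact_force: [0.3, 1.2, 0.4]
opening: 0.0697
finger_force: 0.0
pep 225 [0.52368805 0.11393082 0.10218038]
vial 52 [0.51915908 0.03129831 0.10431833]
pep 210 [0.52205638 0.11415881 0.10037277]
vial 58 [0.51862314 0.03239194 0.10024484]
```

```bash
python3 -m handwheel '[{"linear":[-0.02,0.012,0.08],"twist":0,"gripper":0.6},{"linear":[-0.02,0.012,0.2],"twist":0,"gripper":0.6},{"linear":[-0.02,0.012,0.32],"twist":0,"gripper":0.6},{"linear":[-0.02,0.012,0.44],"twist":0,"gripper":0.6},{"linear":[-0.02,0.012,0.55],"twist":0,"gripper":0.6},{"linear":[-0.02,0.012,0.64],"twist":0,"gripper":0.6},{"linear":[-0.02,0.012,0.69],"twist":0,"gripper":0.6},{"linear":[-0.02,0.012,0.708],"twist":0,"gripper":0.6},{"linear":[-0.02,0.012,0.708],"twist":0,"gripper":0.6},{"linear":[-0.02,0.012,0.708],"twist":0,"gripper":0.6}]'
python3 -m handwheel '[{"linear":[0,0,0],"twist":0,"gripper":0.4},{"linear":[0,0,0],"twist":0,"gripper":0.2},{"linear":[0,0,0],"twist":0,"gripper":0},{"linear":[0,0,0],"twist":0,"gripper":-0.2},{"linear":[0,0,0],"twist":0,"gripper":-0.2},{"linear":[0,0,0],"twist":0,"gripper":-0.2},{"linear":[0,0,0],"twist":0,"gripper":-0.2}]' 25
python3 -m handwheel '[{"linear":[0,0,-0.08],"twist":0,"gripper":-0.2},{"linear":[0,0,-0.16],"twist":0,"gripper":-0.2},{"linear":[0,0,-0.28],"twist":0,"gripper":-0.2},{"linear":[0,0,-0.42],"twist":0,"gripper":-0.2},{"linear":[0,0,-0.56],"twist":0,"gripper":-0.2},{"linear":[0,0,-0.65],"twist":0,"gripper":-0.2},{"linear":[0,0,-0.69],"twist":0,"gripper":-0.2},{"linear":[0,0,-0.69],"twist":0,"gripper":-0.2}]'
```

```text
clock: 54.88
eef_pos: [0.557, -0.2777, 0.0454]
orientation: [[-0.002, 1.0, 0.001], [1.0, 0.002, -0.0], [-0.0, 0.001, -1.0]]
contact_force: [-0.3, -0.1, 1.2]
opening: 0.0698
finger_force: 0.0
clock: 55.47
eef_pos: [0.5569, -0.2781, 0.0454]
orientation: [[-0.002, 1.0, 0.001], [1.0, 0.002, -0.001], [-0.001, 0.001, -1.0]]
contact_force: [-0.7, 0.1, 5.6]
opening: 0.0543
finger_force: 25.0
clock: 56.13
eef_pos: [0.5571, -0.2781, 0.1841]
orientation: [[-0.002, 1.0, 0.002], [1.0, 0.002, -0.001], [-0.001, 0.002, -1.0]]
contact_force: [-0.1, -0.5, -1.1]
opening: 0.0538
finger_force: 25.0
```

```bash
python3 -m handwheel '[{"linear":[0.08,-0.01,0],"twist":0,"gripper":-0.2},{"linear":[0.2,-0.03,0],"twist":0,"gripper":-0.2},{"linear":[0.35,-0.06,0],"twist":0,"gripper":-0.2},{"linear":[0.5,-0.08,0],"twist":0,"gripper":-0.2},{"linear":[0.65,-0.1,0],"twist":0,"gripper":-0.2},{"linear":[0.8,-0.12,0],"twist":0,"gripper":-0.2},{"linear":[0.92,-0.14,0],"twist":0,"gripper":-0.2},{"linear":[1,-0.145,0],"twist":0,"gripper":-0.2},{"linear":[1,-0.145,0],"twist":0,"gripper":-0.2},{"linear":[1,-0.145,0],"twist":0,"gripper":-0.2}]'
```

```text
clock: 56.97
eef_pos: [0.526, -0.0767, 0.1811]
orientation: [[-0.004, 1.0, -0.002], [1.0, 0.004, 0.0], [0.0, -0.002, -1.0]]
contact_force: [-0.3, -0.7, -0.5]
opening: 0.0543
finger_force: 25.0
```

```bash
python3 -m handwheel '[{"linear":[0.04,0,0],"twist":0,"gripper":-0.2},{"linear":[0.078,0,0.08],"twist":0,"gripper":-0.2},{"linear":[0.078,0,0.2],"twist":0,"gripper":-0.2},{"linear":[0.078,0,0.32],"twist":0,"gripper":-0.2},{"linear":[0.078,0,0.44],"twist":0,"gripper":-0.2},{"linear":[0.078,0,0.54],"twist":0,"gripper":-0.2},{"linear":[0.078,0,0.62],"twist":0,"gripper":-0.2},{"linear":[0.078,0,0.67],"twist":0,"gripper":-0.2},{"linear":[0.078,0,0.69],"twist":0,"gripper":-0.2},{"linear":[0.078,0,0.69],"twist":0,"gripper":-0.2},{"linear":[0.078,0,0.69],"twist":0,"gripper":-0.2}]'
```

```text
clock: 57.88
eef_pos: [0.5274, -0.0623, 0.0451]
orientation: [[-0.002, 1.0, 0.001], [1.0, 0.002, 0.0], [0.0, 0.001, -1.0]]
contact_force: [0.3, 0.5, -1.0]
opening: 0.0539
finger_force: 25.0
```

```bash
python3 -m handwheel '[{"linear":[0.009,0,0.007],"twist":0,"gripper":-0.2},{"linear":[0.009,0,0.014],"twist":0,"gripper":-0.2},{"linear":[0.009,0,0.021],"twist":0,"gripper":-0.2},{"linear":[0.009,0,0.027],"twist":0,"gripper":-0.2},{"linear":[0.009,0,0.027],"twist":0,"gripper":-0.2},{"linear":[0.009,0,0.027],"twist":0,"gripper":-0.2}]'
```

```text
clock: 58.38
eef_pos: [0.5272, -0.0606, 0.0393]
orientation: [[-0.002, 1.0, 0.0], [1.0, 0.002, -0.0], [-0.0, 0.0, -1.0]]
contact_force: [0.7, -0.2, 0.4]
opening: 0.0542
finger_force: 25.0
```

```bash
python3 -m handwheel '[{"linear":[0,0,0.003],"twist":0,"gripper":-0.2},{"linear":[0,0,0.003],"twist":0,"gripper":-0.2},{"linear":[0,0,0.003],"twist":0,"gripper":0.1},{"linear":[0,0,0.003],"twist":0,"gripper":0.4},{"linear":[0,0,0.003],"twist":0,"gripper":0.6},{"linear":[0,0,0.003],"twist":0,"gripper":0.6},{"linear":[0,0,0.003],"twist":0,"gripper":0.6},{"linear":[0,0,-0.1],"twist":0,"gripper":0.6},{"linear":[0,0,-0.25],"twist":0,"gripper":0.6},{"linear":[0,0,-0.45],"twist":0,"gripper":0.6},{"linear":[0,0,-0.65],"twist":0,"gripper":0.6},{"linear":[0,0,-0.85],"twist":0,"gripper":0.6},{"linear":[0,0,-0.9],"twist":0,"gripper":0.6}]'
python3 -m handwheel '[{"linear":[-0.2,-0.1,0],"twist":0,"gripper":0.6},{"linear":[-0.4,-0.2,0],"twist":0,"gripper":0.6},{"linear":[-0.6,-0.3,0],"twist":0,"gripper":0.6},{"linear":[-0.8,-0.4,0],"twist":0,"gripper":0.6},{"linear":[-1,-0.5,0],"twist":0,"gripper":0.6}]' >/dev/null
python3 -m handwheel '[{"linear":[-0.2,-0.1,0],"twist":0,"gripper":0.6},{"linear":[-0.4,-0.2,0],"twist":0,"gripper":0.6},{"linear":[-0.6,-0.3,0],"twist":0,"gripper":0.6},{"linear":[-0.8,-0.35,0],"twist":0,"gripper":0.6},{"linear":[-1,-0.35,0],"twist":0,"gripper":0.6},{"linear":[-1,-0.35,0],"twist":0,"gripper":0.6}]'
python3 - <<'E'
from h import *
for n in('top','side'):
    s=snap(n,'f_'+n+'.png'); C=cloud(s);X,Y,Z=C[...,0],C[...,1],C[...,2];c=s['color'].astype(int)
    for j,x,y,h in(('pep',.525,.114,.105),('vial',.52,.0315,.107),('cork',.527,-.06,.093)):
        m=(np.hypot(X-x,Y-y)<.035)&(Z>h-.012)&(Z<h+.008);q=C[m];print(j,len(q),(q.max(0)+q.min(0))/2 if len(q) else 0)
    m=(c.max(-1)<60)&(X>.37)&(X<.62)&(Y>.27)&(Y<.34)&(Z<.05)&(Z>.022);q=C[m]
    if len(q):print('handle',len(q),cv2.minAreaRect((q[:,:2]*1000).astype(np.float32)))
    m=(np.abs(Z-.052)<.008)&(X>.58)&(X<.615)&(np.abs(Y-.03)<.07);q=C[m]
    if len(q):print('bar',np.median(q,axis=0))
im=cv2.imread('pics/f_top.png');cv2.imwrite('pics/f1.png',cv2.resize(im[110:330,120:390],None,fx=2.7,fy=2.7,interpolation=cv2.INTER_CUBIC))
E
```

```text
clock: 59.47
eef_pos: [0.5295, -0.06, 0.2253]
orientation: [[-0.002, 1.0, 0.007], [1.0, 0.002, -0.002], [-0.002, 0.007, -1.0]]
contact_force: [1.0, -0.7, 0.6]
opening: 0.0696
finger_force: 0.0
clock: 60.38
eef_pos: [0.3605, -0.4544, 0.2178]
orientation: [[0.007, 1.0, -0.002], [1.0, -0.007, -0.001], [-0.001, -0.002, -1.0]]
contact_force: [-2.2, 0.3, -0.2]
opening: 0.0701
finger_force: 0.0
pep 225 [0.52361679 0.11389297 0.10215791]
vial 52 [0.51917046 0.03126608 0.1039538 ]
cork 303 [ 0.5255459  -0.05859042  0.0910661 ]
handle 326 ((516.7767333984375, 301.6831359863281), (104.07868194580078, 25.816640853881836), 6.928722858428955)
bar [0.59989504 0.0337651  0.05356047]
pep 0 0
vial 0 0
cork 0 0
```

View pics/f1.png

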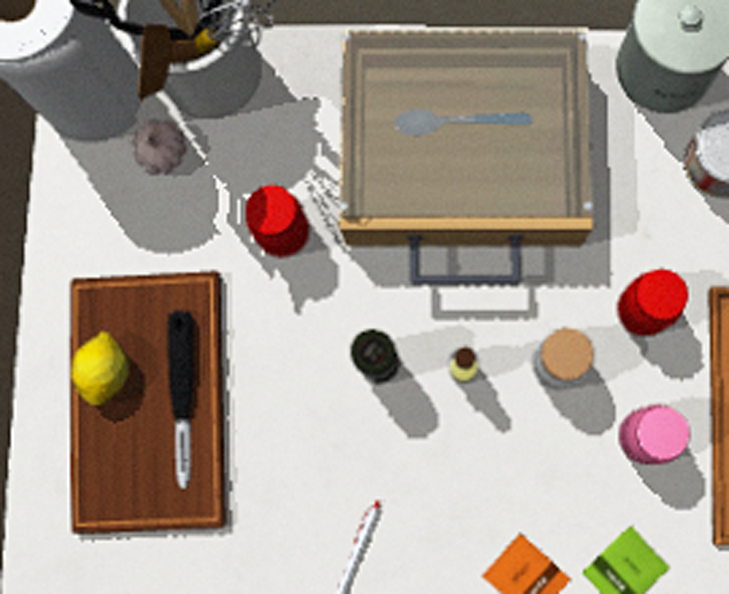

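View pics/f_side.png

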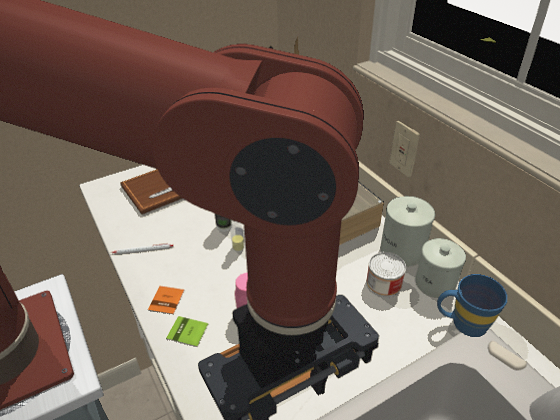

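The final top view shows the three jars back upright: pepper at (375,356), vial at (464,362) and cork at (566,353). The drawer is shut with the spoon inside, the peeler lies along the board's clear half at (180,400), and the lemon is undisturbed. The jars are within about 2 mm of their start positions.

```bash
python3 -c "
from plant import *
print(finish_job())"
```

```text
the job is handed in; nothing more can be done
None
```

The job is done and handed in: the peeler lies on the board's clear half beside the undisturbed lemon, the drawer is pushed to its stop with the teaspoon inside, and all three jars stand upright within about 2 mm of where they were.

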